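# Balance check: 50 g weight onto the pan with self-closing forceps

### The arm

A 6-joint arm with a two-finger parallel gripper is mounted at the origin on a cart in front of the work surface, level with it; the furniture and walls round the work are solid. World frame = base frame: x ahead of the robot, y to its left, z up, the work surface at z = 0. Lengths are in m, angles in degrees, forces in N, time in s.
With the tool pointing down it reaches from about 0.35 to 0.725 m from the base axis. Payload 4.3 kg.
Tool frame: the origin (TCP) lies midway between the tips of the shut fingers; the grasp point (between the pads) lies 19 mm behind it; z points along the fingers, y is the line along which they close (so a half turn about z gives the same grasp; the last joint's range is limited). The gripper opens to 85 mm and grips with 20 to 120 N. Pads are 22 mm wide; open, the fingers measure 114 mm over their backs; the gripper's body (76 mm by 85 mm) begins 54 mm behind the grasp point. The pads swing forward as they close: fully open they stand 13 mm farther back than shut.
Start: joints at [57.737, 21.618, 4.641, 73.018, 0, 83.68], TCP at [0.252, 0.517, 0.231] pointing down, gripper open.
Joint ranges: [-156.06, 156.06], [-48.1, 94.91], [-58.44, 69.94], [-101.28, 121.22], [-78.64, 73.56], [-180, 180]. Speed limits (degrees/s): [147.25, 147.25, 180, 180, 180, 180].

### API

Orientations are given as a 3x3 rotation matrix whose columns are the frame's x, y, z axes.
In Python, from bench import bot gives the robot as it stands.
- The arm moves only by the shell command python3 shift.py [OPENING] [FORCE], which reads ROWS from standard input. ROWS is a JSON list of rows, 1 to 8 of them, each of 6 numbers: dx, dy, dz in m, then a rotation vector rx, ry, rz in degrees; each row shifts and turns the commanded pose from where the row before left it, along the tool's axes as they then stand; what a row does not reach is not made up. A row lasts 1/12 s, in which the tool goes at most 0.0417 m and 7.16 degrees, less where a joint would pass 70% of its speed; a pose out of reach is approached as far as the arm can. OPENING is the finger opening in m, set as the command begins (- or left out keeps the last). The fingers move at their own pace and stop on an object; FORCE is the grip in N (left out, the last holds). Time passes only in rows, so rows that do not move let the fingers close. It prints the time, the measured TCP pose, the force, the opening and the grip force at its end. Input that does not fit is refused with a message, and nothing moves.
- bot.sense(): the state, without advancing time (a new reading comes with each control period).
- bot.snapshot(name): name is "side" or "top"; returns a dict with "pixels" (400x640x3 uint8, blue, green, red), "K" (3x3 intrinsics, pixels), "dist_coeffs" ([k1, k2, p1, p2, k3] as OpenCV has them; the pictures are not rectified), "rvec" (rotation vector, rad) and "tvec" (3), from world to camera coordinates, as OpenCV has them. Camera axes: x right, y down, z forward; pixel columns grow to the right and rows downward; lengths in m; the calibration is good to about 2 mm. A picture is of the moment at which its call begins. There is no depth.
- bot.job_done(): hands the job in; it is judged then, once.
The state is a dict: "time": time; "q": joint angles; "joint_velocities": joint speeds; "joint_efforts": joint torques, N m; "ee_pos": TCP position; "orientation": TCP orientation; "contact_force": force on the tool from outside, world axes, zero at the start; "ft_torque": the same for the moment, N m; "grip_width": finger opening in m; "grip_force": force on a finger pad.
Only numpy, scipy, OpenCV 4.12 (cv2) and the standard library are available. Lean on these libraries where they do the work, as an engineer would, in place of code of your own. Each camera call takes 0.05 s, during which the arm holds its last target. There are 200 camera calls.

### The job

Load the 50 g weight for the balance's sensitivity check, touching the weight and the balance only with the self-closing forceps from the stand (they open when squeezed and grip when let go): drag the smoked lid open with their tips, by its finger hole and then from behind its back edge, and carry the 50 g weight gripped in their jaws from the case to the pan. Stand it gently beside the tablet, flat and wholly on the pan, push the lid fully shut and put the forceps back upright in their stand; leave the other weights in their wells.

Things in the scene. Friction and masses are not known exactly. Their poses are not given: they have to be found in the camera images.
- balance: white precision balance, 211 x 184 x 103 mm, fixed. Origin under its middle on the table, x to its back, z up. Its front (-x, display slope, at most 58 mm high) faces the robot; behind, a smoked draft shield (outside x -21 to 99, y -74 to 74; inside x -12 to 89, y -64 to 64; walls 100 mm high) stands round the pan
- pan_centre (a point): centre of the round steel pan (80 mm across, top 67 mm above the table), at x 39, y 0 of the balance
- tablet (a point): top centre of the orange tablet that lies on the pan, 18 mm across and 4.5 mm high, 8 mm in front of the pan's centre (x 31, y 0 of the balance); it is fixed there. Behind it, about 18 mm behind the pan's centre, is room for the weight
- balance_lid (a joint): smoked lid of the shield: level plate 134 mm deep (x) x 168 mm wide x 3 mm, underside at 100 mm. 0 shut, 0.075 m fully open; slides along the balance's -x (to its front), friction about 0.5 N, stays where left. Starts 0 to 12 mm open. Shut it covers x -30 to 104 mm of the balance; fully open its back edge is at x 29
- lid_hole (a point): centre of the lid's round finger hole on its top face (103 mm high), 28 mm across, right through; moves with the lid (x 37 of the balance when shut). Tips reaching below the lid meet the shield's front wall (inside at x -12) when the lid is about 35 mm open; its back edge (then at x 69) can be caught next, from inside the shield
- lid_front_edge (a point): middle of the lid's front edge at mid thickness (101.5 mm high); moves with the lid (x -30 of the balance when shut). There is free space in front of and below it, down to 58 mm above the table
- weight_case: blue case, 78 x 152 mm, rim 30 mm high, fixed; its lid stands open at the back (to 105 mm high, 36 mm behind the middle). Origin under its middle, x to its back, y to its left. In its black foam (top at 20 mm, well floors at 2 mm) the weights stand in a row along y at x -1: 200 g at y 48, 100 g at y 10, 50 g at y -20 mm
- weight_50: 50 g weight, the smallest of the three loose ones: steel cylinder 21 mm across and 20 mm high, neck 9 mm, knob 11.6 mm across from 27 to 31 mm, 33 mm high in all; about 1.5 mm of play in its well. Origin at the centre of its underside, z up
- weight_50_knob (a point): middle of the 50 g weight's knob, on its axis, 29 mm above its underside
- weight_100: 100 g weight, 27 mm across, 40 mm high, knob 15 mm across; stays in its well. Origin at the centre of its underside
- weight_200: 200 g weight, 33 mm across, 48 mm high, knob 18 mm across; stays in its well. Origin at the centre of its underside
- forceps: self-closing steel cross-over forceps, 135 mm long, about 50 g, upright in their stand, tips down. Origin between the shut tips at the lower end, z to the tail; pads at +y and -y. Squeezing the two black thumb pads together along y opens the jaws along y; letting go closes them by spring. Shut tips: 9 x 9 mm over the lowest 50 mm; jaw faces 9 mm wide, 15 mm high. Body: the arm with its pad at +y
- forceps_grip (a point): point between the two thumb pads, 90 mm above the tips; pads 12 mm wide (x), 22 mm high, 20 mm over their outer faces when shut, about 13 mm when the jaws are fully open, 17 mm when they hold the knob; the tail ends 45 mm above this point
- forceps_tip (a point): point between the shut tips at their lower end (the origin of the forceps)
- forceps_jaw (a joint): angle between the two arms: 0 shut, about 0.09 holding the 50 g knob, 0.19 rad fully open (24 mm between the tips). Held across the pads with under 12 N the jaws stay shut (or keep their grip on a part); from 22 N they are fully open. Held with 7 N they carry the weight; for dragging the lid 11 N keeps them straighter
- forceps_stand: stand on a black 64 x 60 mm foot, fixed: a square grey throat 13.6 mm wide inside, with a mouth flared to about 30 mm at 56 mm above the table. Origin under its middle
- stand_throat (a point): middle of the throat's floor, 8 mm above the table; the forceps' tips stand here

How it is judged (in metres and radians):
On the way, in this order (a step that is already met when the one before it is completed fails the run):
1. the lid has been slid open (50 mm or more) with the 50 g weight still in its case (value of joint balance_lid above 0.05 m and height (world z) of weight_50 below 0.03 m), for 0.1 s.
2. the 50 g weight hangs gripped between the forceps' jaws, lifted clear of the case (height (world z) of weight_50 above 0.045 m and contact force between weight_50 and forceps above 0.3 N and contact force between weight_50 and weight_case below 0.02 N and value of joint forceps_jaw above 0.06 rad), for 0.2 s.
3. the 50 g weight stands on the pan and the forceps have let go of it (horizontal distance between weight_50 and pan_centre below 0.029 m and z of weight_50 in the frame of balance between 0.064 and 0.07 m and angle between weight_50's own z axis and vertical below 0.06 rad and contact force between weight_50 and balance above 0.2 N and contact force between weight_50 and forceps below 0.05 N), for 0.2 s.
At the end, for the whole second after the job is handed in: 50 g weight at rest on the pan, free of the forceps, upright (0.06 rad), within 29 mm of the pan's centre (wholly on it, not on the tablet); lid shut (4 mm); forceps upright (0.12 rad) in their stand, tips at the throat's floor; 100 g and 200 g weights in their wells (all of step 3 and linear speed of weight_50 below 0.01 m/s and value of joint balance_lid below 0.004 m and horizontal distance between forceps_tip and stand_throat below 0.012 m and height (world z) of forceps_tip below 0.016 m and angle between forceps's own z axis and vertical below 0.12 rad and linear speed of forceps below 0.02 m/s and horizontal distance between weight_100 and weight_case below 0.02 m and height (world z) of each of weight_100, weight_200 below 0.01 m and horizontal distance between weight_200 and weight_case below 0.06 m); the robot touches nothing.
It fails at once if the gripper or the arm touches the 50 g weight or the balance (only the forceps may) (contact force between any of the fingers, the arm and weight_50 above 0.3 N or contact force between any of the fingers, the arm and balance above 0.3 N).
It fails at once if the 50 g weight is pressed on the balance with over 15 N (contact force between weight_50 and balance above 15 N).
It fails at once if the 50 g weight is dropped onto the pan (faster than 0.3 m/s in the last 18 mm) (linear speed of weight_50 above 0.3 m/s and horizontal distance between weight_50 and pan_centre below 0.045 m and z of weight_50 in the frame of balance below 0.085 m).
It fails at once if the 100 g or the 200 g weight is shifted by over 15 mm (distance of any of weight_100, weight_200 from where it was at the start of the episode above 0.015 m).
It also fails if it takes over 64 s, if anything falls off the work surface, if the arm or the gripper's body presses on something with over 40 N, if the wrist force passes 120 N, or if a joint passes its speed limit or range.

## Working session

There is one attempt and no reset: what is moved stays moved. The work goes in short steps, Python scripts to look and compute and a shell command to move; the robot and the scene stay as the last step left them, time stands still between calls to the robot, and variables do not carry over. Pictures are saved under pics/ and viewed, at most 10 in all, crops included, and the job is handed in when it is done.

```bash
ls; mkdir -p pics
python3 - <<'E'
from bench import bot
import cv2
s=bot.sense(); print(s)
for n in("side","top"):
    d=bot.snapshot(n); cv2.imwrite(f"pics/{n}0.png",d["pixels"]); print(n,d["K"],d["dist_coeffs"],d["rvec"],d["tvec"])
    import numpy as np
    R=cv2.Rodrigues(np.array(d["rvec"]))[0]; print(-R.T@np.array(d["tvec"]).ravel(), R[2])
E
```

```text
bench.py
pics
shift.py
{'time': 0.0, 'q': array([ 5.77374611e+01,  2.16637729e+01,  4.56283534e+00,  7.30182034e+01,
       -7.00943121e-04,  8.36818357e+01]), 'joint_velocities': array([-0.02115986, -0.10037046,  0.07481579, -0.08293517,  0.08039048,
       -0.02725811]), 'joint_efforts': array([-6.37429439e-04, -4.63597190e+01,  2.69880599e+01,  2.05833488e-02,
       -2.28405156e-04,  3.50421132e-07]), 'ee_pos': array([0.25119279, 0.5165002 , 0.23034153]), 'orientation': array([[-8.99219100e-01,  4.37497201e-01, -1.09963870e-03],
       [ 4.37498529e-01,  8.99217394e-01, -1.76489528e-03],
       [ 2.16677500e-04, -2.06811786e-03, -9.99997838e-01]]), 'contact_force': array([0.01381994, 0.36536688, 0.29855953]), 'ft_torque': array([-0.01621786,  0.00516429,  0.00970004]), 'grip_force': 0.0, 'grip_width': 0.08522052167658585}
side [[435.39496139   0.         323.92744469]
 [  0.         435.39496139 189.38701952]
 [  0.           0.           1.        ]] [-0.06935637  0.          0.          0.          0.        ] [ 2.04925288  0.07847647 -0.04091128] [-0.55477411  0.07138076  1.00549639]
[ 0.61394864 -0.81609732  0.53004222] [-0.06306461  0.88488396 -0.46152273]
top [[386.27793712   0.         320.97394703]
 [  0.         386.27793712 198.23165199]
 [  0.           0.           1.        ]] [-0.02336874  0.          0.          0.          0.        ] [ 1.97998643 -2.23399362  0.24438985] [0.03953171 0.55368381 0.83709617]
[ 0.36029697 -0.00517589  0.93755951] [ 0.21615649 -0.02459246 -0.97604897]
```
View pics/top0.png

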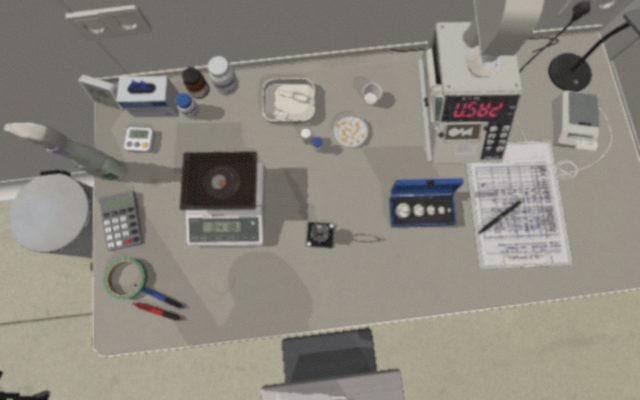

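View pics/side0.png

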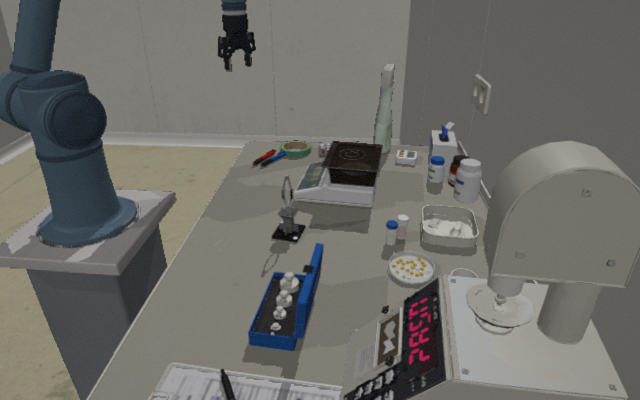

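The top view shows the balance around (222,198), the forceps' stand around (320,235) and the case around (423,205). I'll enlarge these next.

Create h.py:
```python
import cv2, numpy as np
from bench import bot
def ray(d,uv):
    R=cv2.Rodrigues(np.array(d["rvec"]))[0]; c=-R.T@np.ravel(d["tvec"])
    p=cv2.undistortPoints(np.array([[uv]],float),d["K"],np.array(d["dist_coeffs"])).ravel()
    return c, R.T@np.array([p[0],p[1],1])
def at(d,uv,z):
    c,r=ray(d,uv); return c+r*(z-c[2])/r[2]
def proj(d,P):
    return cv2.projectPoints(np.array(P,float).reshape(-1,1,3),np.array(d["rvec"]),np.array(d["tvec"]),d["K"],np.array(d["dist_coeffs"]))[0].reshape(-1,2)
def crop(im,x,y,w,h,k):
    o=cv2.resize(im[y:y+h,x:x+w],None,fx=k,fy=k,interpolation=cv2.INTER_CUBIC)
    for i in range(0,w,10):
        cv2.line(o,(i*k,0),(i*k,8 if (x+i)%50 else 20),(0,255,255),1)
        if (x+i)%50==0: cv2.putText(o,str(x+i),(i*k,30),0,.4,(0,255,255),1)
    for j in range(0,h,10):
        cv2.line(o,(0,j*k),(8 if (y+j)%50 else 20,j*k),(0,255,255),1)
        if (y+j)%50==0: cv2.putText(o,str(y+j),(22,j*k+4),0,.4,(0,255,255),1)
    return o
```

Run:
```python
import cv2,numpy as np
from h import *
t=cv2.imread("pics/top0.png"); s=cv2.imread("pics/side0.png")
a=crop(t,170,140,100,120,5); b=crop(t,300,210,90,45,3); c=crop(t,380,170,90,65,3)
o=np.zeros((600,800,3),np.uint8); o[:600,:500]=a; o[:135,520:790]=b; o[150:345,520:790]=c
c2=crop(s,270,170,50,80,3);o[350:590,520:670]=c2
cv2.imwrite("pics/t1.png",o)
o=np.zeros((600,800,3),np.uint8); o[:,:400]=crop(s,240,240,100,150,4)[:600]; o[:300,400:]=crop(s,290,135,100,75,4)
o[300:600,400:800]=crop(s,255,170,80,60,5)
cv2.imwrite("pics/s1.png",o)
```

```text
(no output)
```

View pics/t1.png

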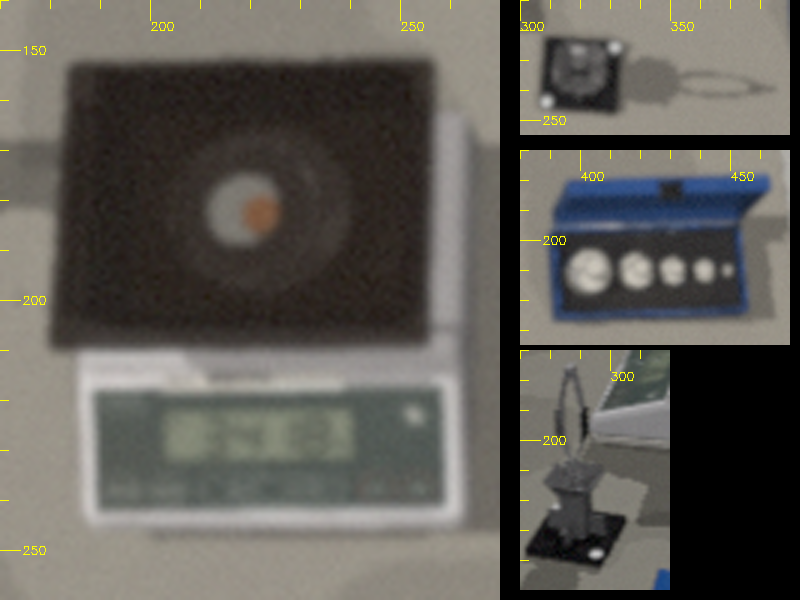

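View pics/s1.png

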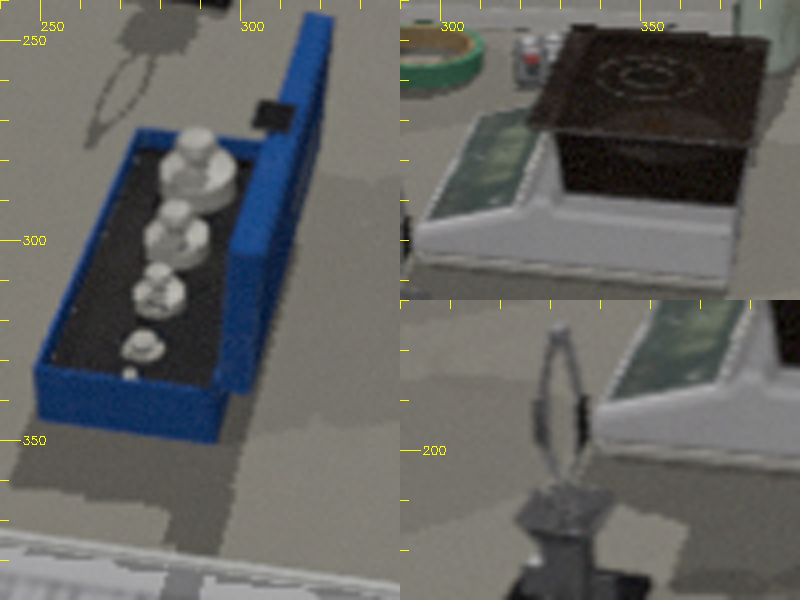

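The crops give these full-image positions:
- Lid corners in the top view: (185,153), (257,152.4), (256,209.6), (180.4,209.6). Hole at about (219,182).
- 50 g weight at (430.7,210) in the top view, with its knob at (279.5,308) in the side view.
- Forceps pads at (283,192) and (291,194) in the side view, so they are spaced mostly along world x.

Run:
```python
from h import *
np.set_printoptions(precision=4,suppress=True)
T=bot.snapshot("top");S=bot.snapshot("side")
print("lid",*[at(T,p,.103) for p in[(185,153),(257,152.4),(256,209.6),(180.4,209.6)]],"hole",at(T,(219,182),.103),"tablet",at(T,(222,182.8),.0715))
print("front base",at(T,(186,245),.02),at(T,(262.5,245),.02))
print("lid side",*[at(S,p,.103) for p in[(335,141.5),(382,144.5),(374,171),(323,166.5)]],"hole",at(S,(352.5,154),.103))
print("foot top",*[at(T,p,.008) for p in[(307.7,222.7),(333.3,224),(331.3,246.7),(307,245)]])
print("foot side",*[at(S,p,.008) for p in[(279,224),(304.5,224.5),(297,241.5),(272,236.5)]])
print("pads side",at(S,(283,192.4),.098),at(S,(291.4,193.6),.098),"tail",at(S,(287,176),.143))
print("rim",*[at(T,p,.03) for p in[(391.7,226),(455.3,224)]])
print("rim side",*[at(S,p,.03) for p in[(240,332),(294.5,337.5),(274,273)]])
def tri(a,b):
    c1,r1=ray(T,a);c2,r2=ray(S,b);r1/=np.linalg.norm(r1);r2/=np.linalg.norm(r2)
    A=np.stack([r1,-r2],1);s=np.linalg.lstsq(A,c2-c1,rcond=None)[0];p=c1+s[0]*r1;q=c2+s[1]*r2
    return (p+q)/2,np.linalg.norm(p-q)
print("w50",at(T,(430.7,210.3),.025),tri((430.7,210),(279.5,308)),at(S,(279.5,308),.031))
print("w100",at(T,(418.7,210.3),.03),at(S,(283.7,292.5),.039));print("w200",at(T,(403,210),.03),at(S,(289,274.5),.048))
```

```text
lid [0.6874 0.2691 0.103 ] [0.6688 0.1056 0.103 ] [0.5369 0.1189 0.103 ] [0.5569 0.2849 0.103 ] hole [0.6096 0.196  0.103 ] tablet [0.6162 0.1968 0.0715]
front base [0.489  0.3041 0.02  ] [0.4673 0.1231 0.02  ]
lid side [0.5648 0.2844 0.103 ] [0.6906 0.2736 0.103 ] [0.6645 0.1044 0.103 ] [0.5448 0.1194 0.103 ] hole [0.6132 0.2016 0.103 ]
foot top [0.5095 0.0108 0.008 ] [ 0.4989 -0.0506  0.008 ] [ 0.4449 -0.0389  0.008 ] [0.4559 0.0185 0.008 ]
foot side [0.4541 0.0079 0.008 ] [0.5117 0.0105 0.008 ] [ 0.5035 -0.0578  0.008 ] [ 0.4474 -0.0435  0.008 ]
pads side [ 0.4694 -0.0087  0.098 ] [ 0.4879 -0.0126  0.098 ] tail [ 0.4814 -0.0211  0.143 ]
rim [ 0.4742 -0.1864  0.03  ] [ 0.4606 -0.3376  0.03  ]
rim side [ 0.4521 -0.341   0.03  ] [ 0.537  -0.3449  0.03  ] [ 0.4793 -0.1938  0.03  ]
w50 [ 0.5011 -0.2868  0.025 ] (array([ 0.5026, -0.2847,  0.0308]), np.float64(0.0034637866608037697)) [ 0.5043 -0.2844  0.031 ]
w100 [ 0.5038 -0.2567  0.03  ] [ 0.507  -0.2553  0.039 ]
w200 [ 0.509  -0.2194  0.03  ] [ 0.511  -0.2181  0.048 ]
```

Run:
```python
from h import *
t=cv2.imread("pics/top0.png"); s=cv2.imread("pics/side0.png")
o=np.zeros((600,800,3),np.uint8)
o[:480,:400]=crop(t,300,215,40,48,10)[:,:400]; o[:600,400:]=crop(s,268,170,40,60,10)
cv2.imwrite("pics/f1.png",o)
```

```text
(no output)
```

View pics/f1.png

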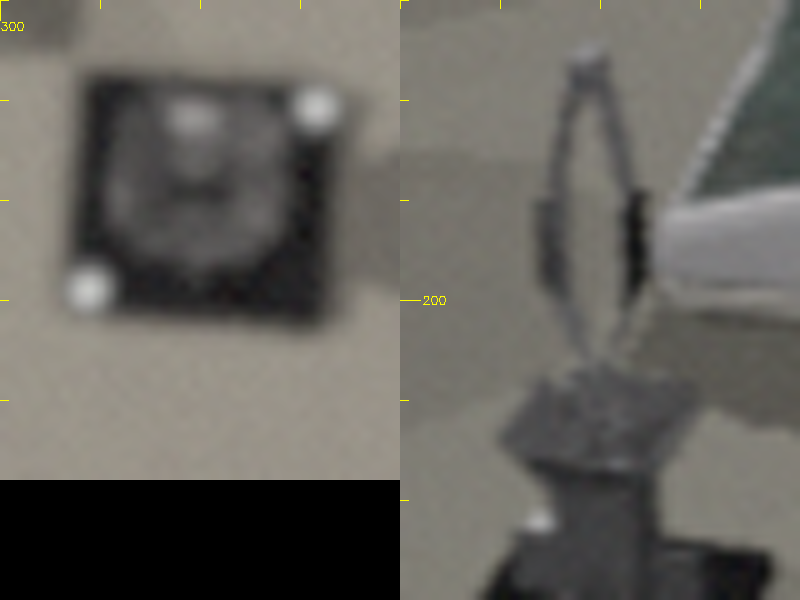

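The enlarged crop shows the pads at side (281.5..293, 194.5), the tail at side (286.7,175.5) and top (319.5,226.5), and the foot centred near top (320,235). I'll triangulate the forceps next and start turning the gripper to line up with their y axis.

```bash
cat >> h.py <<'E'
def tri(T,S,a,b):
    c1,r1=ray(T,a);c2,r2=ray(S,b);r1/=np.linalg.norm(r1);r2/=np.linalg.norm(r2)
    s=np.linalg.lstsq(np.stack([r1,-r2],1),c2-c1,rcond=None)[0];p=c1+s[0]*r1;q=c2+s[1]*r2
    return (p+q)/2,np.linalg.norm(p-q)
def local(P):
    s=bot.sense();return s["orientation"].T@(np.array(P)-s["ee_pos"])
np.set_printoptions(precision=4,suppress=True)
E
python3 - <<'E'
from h import *
T=bot.snapshot("top");S=bot.snapshot("side")
print("tail",tri(T,S,(319.5,226.3),(286.7,175.5)),at(T,(319.5,226.3),.143),at(S,(286.7,175),.143))
print("pads",at(S,(281.5,194.5),.098),at(S,(293,194.5),.098))
print("throat hole top",at(T,(320,234),.056))
E
echo '[[0,0,0,0,0,7],[0,0,0,0,0,7],[0,0,0,0,0,7],[0,0,0,0,0,7],[0,0,0,0,0,7],[0,0,0,0,0,7],[0,0,0,0,0,7],[0,0,0,0,0,7]]' | python3 shift.py 0.06
echo '[[0,0,0,0,0,7],[0,0,0,0,0,7],[0,0,0,0,0,4],[0,0,0,0,0,0]]' | python3 shift.py
python3 - <<'E'
from h import *
print(bot.sense()["orientation"],local([.479,-.018,.18]))
E
```

```text
tail (array([ 0.4787, -0.0148,  0.1408]), np.float64(0.002028003802934492)) [ 0.4774 -0.015   0.143 ] [ 0.4801 -0.0164  0.143 ]
pads [ 0.4677 -0.0183  0.098 ] [ 0.4918 -0.0163  0.098 ]
throat hole top [ 0.4724 -0.0151  0.056 ]
time: 0.97
ee_pos: [0.2515, 0.517, 0.2312]
orientation: [[-0.134, 0.991, -0.0], [0.991, 0.134, -0.0], [-0.0, -0.0, -1.0]]
contact_force: [0.3, -0.1, 0.3]
grip_width: 0.0599
grip_force: 0.0
time: 1.3
ee_pos: [0.2515, 0.517, 0.2312]
orientation: [[0.174, 0.985, -0.0], [0.985, -0.174, -0.0], [-0.0, -0.0, -1.0]]
contact_force: [0.1, -0.8, -0.7]
grip_width: 0.0597
grip_force: 0.0
[[ 0.1737  0.9848 -0.    ]
 [ 0.9848 -0.1737 -0.0001]
 [-0.0001 -0.     -1.    ]] [-0.4874  0.3169  0.0513]
```

```bash
echo '[[-0.03,0.02,0,0,0,0],[-0.03,0.02,0,0,0,0],[-0.03,0.02,0,0,0,0],[-0.03,0.02,0,0,0,0],[-0.03,0.02,0,0,0,0],[-0.03,0.02,0,0,0,0],[-0.03,0.02,0,0,0,0],[-0.03,0.02,0,0,0,0]]' | python3 shift.py >/dev/null
echo '[[-0.03,0.02,0,0,0,0],[-0.03,0.02,0,0,0,0],[-0.03,0.02,0,0,0,0],[-0.03,0.02,0,0,0,0],[-0.03,0.02,0,0,0,0],[-0.03,0.02,0,0,0,0],[-0.03,0.02,0,0,0,0],[0,0,0,0,0,0]]' | python3 shift.py
python3 - <<'E'
from h import *
print(local([.479,-.016,.079]))
E
```

```text
time: 2.63
ee_pos: [0.472, 0.0168, 0.2314]
orientation: [[0.177, 0.984, 0.002], [0.984, -0.177, -0.003], [-0.002, 0.003, -1.0]]
contact_force: [0.9, 0.3, 0.3]
grip_width: 0.0603
grip_force: 0.0
[-0.0307  0.0122  0.1525]
```

```bash
echo '[[-0.0354,0.0165,0,0,0,0],[0,0,0.04,0,0,0],[0,0,0.04,0,0,0],[0,0,0.04,0,0,0],[0,0,0.022,0,0,0],[0,0,0.01,0,0,0],[0,0,0,0,0,0],[0,0,0,0,0,0]]' | python3 shift.py
python3 - <<'E'
from h import *
print(local([.479,-.016,.079]))
E
```

```text
time: 3.3
ee_pos: [0.4789, -0.0153, 0.0791]
orientation: [[0.171, 0.985, -0.001], [0.985, -0.171, 0.0], [0.0, -0.001, -1.0]]
contact_force: [0.1, -0.2, -0.5]
grip_width: 0.0601
grip_force: 0.0
[-0.0007  0.0002  0.0001]
```

```bash
echo '[[0,0,0,0,0,0],[0,0,0,0,0,0],[0,0,0,0,0,0],[0,0,0,0,0,0],[0,0,0,0,0,0],[0,0,0,0,0,0],[0,0,0,0,0,0],[0,0,0,0,0,0]]' | python3 shift.py 0.0 11
python3 - <<'E'
from h import *
T=bot.snapshot("top");S=bot.snapshot("side")
o=np.zeros((600,800,3),np.uint8)
o[:,:400]=crop(T["pixels"],300,205,50,75,8); o[:,400:]=crop(S["pixels"],260,150,50,75,8)
cv2.imwrite("pics/g1.png",o)
E
```

```text
time: 3.97
ee_pos: [0.4795, -0.0156, 0.0803]
orientation: [[0.172, 0.985, 0.001], [0.985, -0.172, 0.0], [0.0, 0.001, -1.0]]
contact_force: [-2.9, 0.7, 6.1]
grip_width: 0.0186
grip_force: 19.3
```

View pics/g1.png

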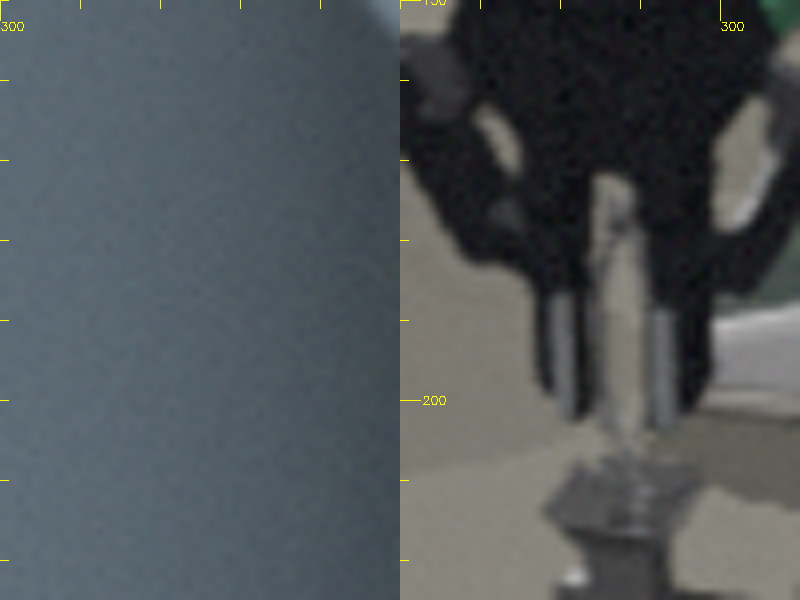

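The side view shows both fingers on the thumb pads, with the forceps centred between them and upright. The arm blocks the top view here. I'll let the grip settle, then lift.

```bash
echo '[[0,0,0,0,0,0],[0,0,0,0,0,0],[0,0,0,0,0,0],[0,0,0,0,0,0]]' | python3 shift.py 0.0 11
echo '[[0,0,-0.02,0,0,0],[0,0,-0.03,0,0,0],[0,0,-0.035,0,0,0],[0,0,-0.035,0,0,0],[0,0,0,0,0,0],[0,0,0,0,0,0]]' | python3 shift.py 0.0 11
```

```text
time: 4.4
ee_pos: [0.4795, -0.0156, 0.0803]
orientation: [[0.173, 0.985, 0.001], [0.985, -0.173, 0.0], [0.0, 0.001, -1.0]]
contact_force: [-2.0, -0.2, 6.6]
grip_width: 0.0185
grip_force: 19.3
time: 4.9
ee_pos: [0.4817, -0.0161, 0.2019]
orientation: [[0.173, 0.985, 0.006], [0.985, -0.173, -0.001], [0.0, 0.006, -1.0]]
contact_force: [-0.6, -0.2, -1.0]
grip_width: 0.013
grip_force: 21.1
```

```bash
echo '[[0,0,0,0,0,0],[0,0,0,0,0,0],[0,0,0,0,0,0],[0,0,0,0,0,0]]' | python3 shift.py 0.0 7 | tail -2
echo '[[0,0,0,0,0,0],[0,0,0,0,0,0],[0,0,0,0,0,0],[0,0,0,0,0,0]]' | python3 shift.py 0.017 7 | tail -2
```

```text
grip_width: 0.0125
grip_force: 21.1
grip_width: 0.0171
grip_force: 15.0
```

```bash
echo '[[0,0,0,0,0,0],[0,0,0,0,0,0],[0,0,0,0,0,0]]' | python3 shift.py 0.0185 | tail -2
echo '[[0,0,0,0,0,0],[0,0,0,0,0,0],[0,0,0,0,0,0]]' | python3 shift.py 0.0195 | tail -2
python3 - <<'E'
from h import *
S=bot.snapshot("side");cv2.imwrite("pics/x.png",S["pixels"])
s=bot.sense();print(s["ee_pos"],proj(S,[s["ee_pos"],s["ee_pos"]-[0,0,.071]]))
E
```

```text
grip_width: 0.0182
grip_force: 13.2
grip_width: 0.0195
grip_force: 11.2
[ 0.4795 -0.0157  0.1993] [[285.5112 149.4168]
 [286.7202 181.2265]]
```

Run:
```python
from h import *
o=crop(cv2.imread("pics/x.png"),260,130,60,75,8)
cv2.imwrite("pics/g2.png",o)
```

```text
(no output)
```

View pics/g2.png

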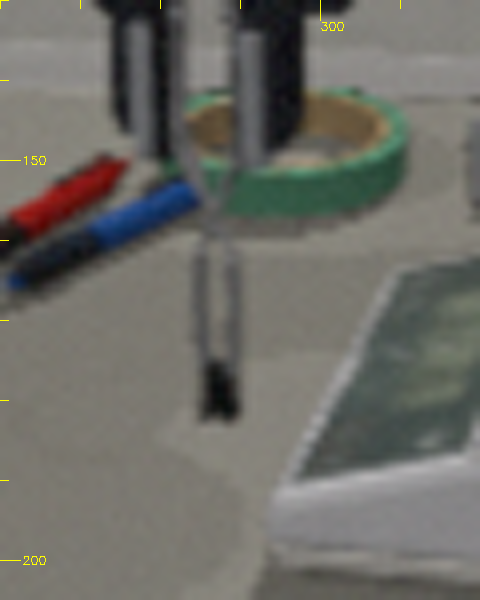

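The side view shows the forceps hanging straight with shut tips at (287.5,182.5), within about 1 px of the predicted spot. At opening 0.0195 the grip is 11 N. Next I move to the lid hole.

```bash
echo '[[0,0,-0.01,0,0,-3.5],[0.02,0.01,0,0,0,0],[0.032,0.016,0,0,0,0],[0.034,0.017,0,0,0,0],[0.034,0.017,0,0,0,0],[0.034,0.017,0,0,0,0],[0.034,0.017,0,0,0,0],[0.024,0.011,0,0,0,0]]' | python3 shift.py>/dev/null
echo '[[0.012,0.004,0,0,0,0],[0,0,0,0,0,0],[0,0,0,0,0,0]]' | python3 shift.py
python3 - <<'E'
from h import *
print(local([.6135,.195,.168]))
S=bot.snapshot("side");cv2.imwrite("pics/x.png",S["pixels"])
s=bot.sense();print(proj(S,[s["ee_pos"],s["ee_pos"]-[0,0,.072]]))
cv2.imwrite("pics/g3.png",crop(S["pixels"],310,90,90,90,6))
E
```

```text
time: 7.03
ee_pos: [0.6129, 0.1951, 0.2087]
orientation: [[0.111, 0.994, -0.001], [0.994, -0.111, -0.001], [-0.001, -0.001, -1.0]]
contact_force: [0.1, -0.4, -0.5]
grip_width: 0.0198
grip_force: 11.2
[-0.      0.0007  0.0407]
[[353.7133 114.3807]
 [352.6906 142.4306]]
```

View pics/g3.png

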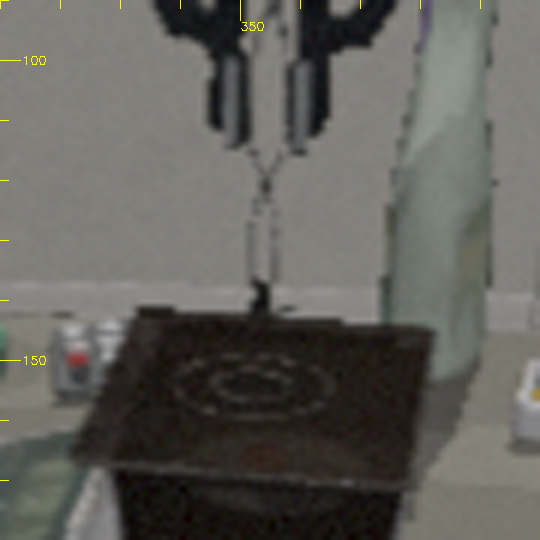

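The finger hole is at side (352,153.8) and the tip at (353.3,142), so I shift 3 mm to the left (world +y) and lower the tips through the hole.

```bash
echo '[[0.003,-0.0015,0,0,0,0],[0,0,0.015,0,0,0],[0,0,0.012,0,0,0],[0,0,0.008,0,0,0],[0,0,0.008,0,0,0],[0,0,0,0,0,0],[0,0,0,0,0,0]]' | python3 shift.py
```

```text
time: 7.67
ee_pos: [0.6113, 0.1974, 0.1662]
orientation: [[0.113, 0.994, -0.001], [0.994, -0.113, -0.0], [-0.0, -0.001, -1.0]]
contact_force: [-0.2, 0.3, -0.2]
grip_width: 0.0197
grip_force: 11.2
```

```bash
echo '[[0,-0.005,0,0,0,0],[0,-0.006,0,0,0,0],[0,-0.006,0,0,0,0],[0,-0.005,0,0,0,0],[0,-0.004,0,0,0,0],[0,-0.003,0,0,0,0],[0,0,0,0,0,0]]' | python3 shift.py
echo '[[0,-0.002,0,0,0,0],[0,0,0,0,0,0],[0,0,0,0,0,0]]' | python3 shift.py
python3 - <<'E'
from h import *
S=bot.snapshot("side");
s=bot.sense();print(proj(S,[s["ee_pos"],s["ee_pos"]-[0,0,.072]]))
cv2.imwrite("pics/g4.png",crop(S["pixels"],310,90,90,90,6))
E
```

```text
time: 8.25
ee_pos: [0.5821, 0.2013, 0.1666]
orientation: [[0.112, 0.994, -0.0], [0.994, -0.112, 0.0], [0.0, -0.0, -1.0]]
contact_force: [-0.7, -1.0, -0.5]
grip_width: 0.0197
grip_force: 11.2
time: 8.5
ee_pos: [0.5809, 0.2013, 0.1662]
orientation: [[0.112, 0.994, -0.0], [0.994, -0.112, 0.0], [0.0, -0.0, -1.0]]
contact_force: [-0.2, 1.1, -1.1]
grip_width: 0.0197
grip_force: 11.2
[[340.2719 129.9001]
 [339.6582 156.8275]]
```

View pics/g4.png

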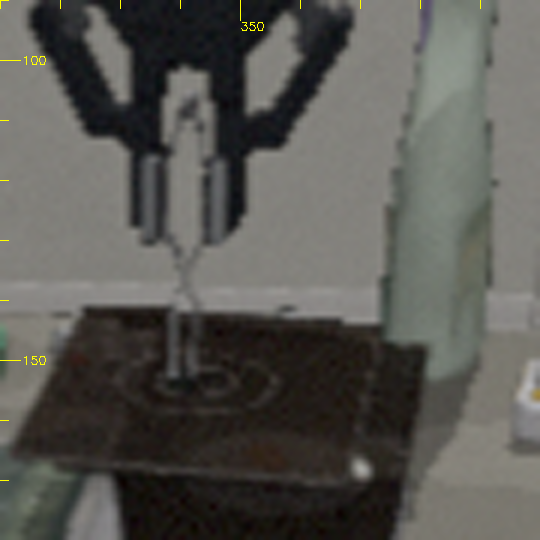

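The tips sit in the hole's front part at (340,153). The lid's back edge now runs along about u=372, and the shield's back wall is at u≈380. I'll check the lid opening and back-edge position in numbers.

Run:
```python
from h import *
S=bot.snapshot("side")
O=np.array([.585,.2005]);X=np.array([.9936,-.1132]);Y=np.array([.1132,.9936])
for n,p,z in[("backedge far",(372.8,146),.103),("backedge near",(370.2,167.5),.103),("hole",(343,153.5),.103),("wall far",(381,148),.1),("front near",(312,166),.103),("front far",(324.5,142),.103)]:
    w=at(S,(p[0]-.6,p[1]),z);print(n,w,(w[:2]-O)@X,(w[:2]-O)@Y)
for n,x,z in[("tip",None,0)]: 
    s=bot.sense();print((s["ee_pos"][:2]-O)@X,(s["ee_pos"][:2]-O)@Y)
```

```text
backedge far [0.6642 0.2605 0.103 ] 0.07194330302297183 0.06857060863715692
backedge near [0.6547 0.1231 0.103 ] 0.07800675288278583 -0.06901618216731599
hole [0.5877 0.2026 0.103 ] 0.0024226120458672312 0.002397546638786093
wall far [0.6858 0.2558 0.1   ] 0.09388333950279304 0.06635439319854318
front near [0.5172 0.12   0.103 ] -0.058276804690822546 -0.0876863254808696
front far [0.5352 0.2781 0.103 ] -0.058269880629171815 0.07149876622921174
-0.004031805874312049 0.0003238244251240979
```

```bash
echo '[[0,-0.0015,0,0,0,0],[0,-0.001,0,0,0,0],[0,0,0,0,0,0],[0,0,0,0,0,0]]' | python3 shift.py | sed -n 2,4p
echo '[[0,0.001,-0.01,0,0,0],[0,0,-0.016,0,0,0],[0,0.02,0,0,0,0],[0,0.03,0,0,0,0],[0,0.025,0,0,0,0],[0,0.012,0,0,0,0],[0,0,0,0,0,0],[0,0,0,0,0,0]]' | python3 shift.py
python3 - <<'E'
from h import *
O=np.array([.585,.2005]);X=np.array([.9936,-.1132]);Y=np.array([.1132,.9936])
s=bot.sense();print((s["ee_pos"][:2]-O)@X,(s["ee_pos"][:2]-O)@Y)
S=bot.snapshot("side");print(proj(S,[s["ee_pos"]-[0,0,.072],s["ee_pos"]-[0,0,.098]]))
cv2.imwrite("pics/g5.png",crop(S["pixels"],325,110,80,70,8))
E
```

```text
ee_pos: [0.5784, 0.2016, 0.1663]
orientation: [[0.112, 0.994, -0.0], [0.994, -0.112, 0.0], [0.0, -0.0, -1.0]]
contact_force: [-0.3, 0.4, -0.2]
time: 9.6
ee_pos: [0.6662, 0.1916, 0.1924]
orientation: [[0.113, 0.994, -0.0], [0.994, -0.113, 0.0], [0.0, -0.0, -1.0]]
contact_force: [0.5, -0.3, -0.0]
grip_width: 0.0195
grip_force: 11.2
0.08172429305419092 0.0003577016376791872
[[374.0908 149.8014]
 [373.5019 159.4333]]
```

View pics/g5.png

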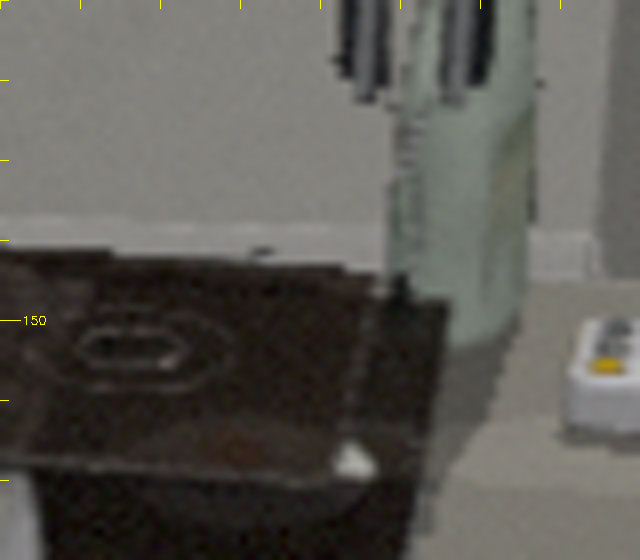

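The tip hangs at about (375,148). When lowered it should land at u≈374, between the lid's back edge at u≈370 and the inner wall at u≈376. I move it 2 mm forward and lower it slowly, watching the force.

```bash
echo '[[0,-0.0022,0,0,0,0],[0,0,0.012,0,0,0],[0,0,0.005,0,0,0],[0,0,0.004,0,0,0],[0,0,0,0,0,0]]' | python3 shift.py | sed -n 2,4p
echo '[[0,0,0.004,0,0,0],[0,0,0.003,0,0,0],[0,0,0,0,0,0],[0,0,0,0,0,0]]' | python3 shift.py
```

```text
ee_pos: [0.6624, 0.192, 0.1704]
orientation: [[0.112, 0.994, -0.002], [0.994, -0.112, -0.0], [-0.001, -0.002, -1.0]]
contact_force: [0.1, 0.2, -1.7]
time: 10.4
ee_pos: [0.6637, 0.1919, 0.1642]
orientation: [[0.112, 0.994, -0.0], [0.994, -0.112, 0.0], [-0.0, -0.0, -1.0]]
contact_force: [-0.3, -0.6, -1.2]
grip_width: 0.0196
grip_force: 11.2
```

```bash
echo '[[0,-0.004,0,0,0,0],[0,-0.006,0,0,0,0],[0,-0.007,0,0,0,0],[0,-0.007,0,0,0,0],[0,-0.007,0,0,0,0],[0,-0.006,0,0,0,0],[0,-0.005,0,0,0,0],[0,0,0,0,0,0]]' | python3 shift.py | sed -n 2,4p
echo '[[0,-0.002,0,0,0,0],[0,0,0,0,0,0],[0,0,0,0,0,0]]' | python3 shift.py
python3 - <<'E'
from h import *
S=bot.snapshot("side")
O=np.array([.585,.2005]);X=np.array([.9936,-.1132]);Y=np.array([.1132,.9936])
s=bot.sense();print((s["ee_pos"][:2]-O)@X)
g=cv2.cvtColor(S["pixels"],6)
# front-right lid edge: row profile at near corner region
for v in(160,163,166): print(v,g[v,285:330].tolist())
E
```

```text
ee_pos: [0.6207, 0.197, 0.1646]
orientation: [[0.112, 0.994, -0.001], [0.994, -0.112, 0.0], [0.0, -0.001, -1.0]]
contact_force: [0.1, -0.4, -0.5]
time: 11.32
ee_pos: [0.6201, 0.1969, 0.1643]
orientation: [[0.112, 0.994, 0.0], [0.994, -0.112, 0.0], [0.0, -0.0, -1.0]]
contact_force: [-0.2, -0.0, -0.5]
grip_width: 0.0198
grip_force: 11.2
0.03536626668425378
160 [127, 120, 120, 118, 119, 120, 119, 118, 120, 118, 106, 76, 46, 41, 41, 42, 43, 43, 41, 44, 47, 47, 44, 43, 41, 47, 43, 48, 42, 42, 46, 43, 39, 46, 43, 46, 47, 45, 43, 44, 43, 47, 45, 43, 42]
163 [119, 120, 118, 120, 117, 121, 119, 120, 117, 99, 60, 44, 43, 43, 44, 45, 44, 42, 46, 40, 45, 41, 44, 43, 45, 43, 43, 42, 37, 34, 34, 37, 39, 30, 36, 38, 39, 42, 34, 38, 35, 41, 39, 49, 37]
166 [118, 121, 119, 118, 119, 121, 119, 119, 121, 119, 117, 119, 120, 119, 117, 119, 95, 65, 55, 52, 48, 49, 51, 45, 46, 49, 64, 63, 52, 56, 56, 58, 64, 56, 54, 62, 56, 55, 61, 52, 50, 56, 54, 41, 34]
```

```bash
echo '[[0,0.002,-0.01,0,0,0],[0,0,-0.03,0,0,0],[-0.015,-0.002,0,0,0,0],[-0.03,-0.004,0,0,0,0],[-0.033,-0.004,0,0,0,0],[-0.033,-0.004,0,0,0,0],[-0.033,-0.004,0,0,0,0],[-0.033,-0.004,0,0,0,0]]' | python3 shift.py >/dev/null
echo '[[-0.033,-0.004,0,0,0,0],[-0.033,-0.004,0,0,0,0],[-0.033,-0.004,0,0,0,0],[-0.033,-0.004,0,0,0,0],[-0.033,-0.004,0,0,0,0],[-0.033,-0.004,0,0,0,0],[-0.033,-0.004,0,0,0,0],[-0.033,-0.004,0,0,0,0]]' | python3 shift.py >/dev/null
echo '[[-0.033,-0.004,0,0,0,0],[-0.03,-0.004,0,0,0,0],[-0.015,-0.002,0,0,0,0],[0,0,0,0,0,0],[0,0,0,0,0,0]]' | python3 shift.py
python3 - <<'E'
from h import *
print(local([.503,-.2855,.13]))
E
```

```text
time: 13.12
ee_pos: [0.5001, -0.3121, 0.2041]
orientation: [[0.114, 0.994, 0.0], [0.994, -0.114, 0.001], [0.001, 0.0, -1.0]]
contact_force: [-0.3, 0.6, -1.2]
grip_width: 0.0197
grip_force: 11.2
[ 0.0267 -0.0002  0.0741]
```

```bash
echo '[[0.027,0,0,0,0,0],[0,0,0.03,0,0,0],[0,0,0.03,0,0,0],[0,0,0.019,0,0,0],[0,0,0,0,0,0],[0,0,0,0,0,0]]' | python3 shift.py
python3 - <<'E'
from h import *
S=bot.snapshot("side");cv2.imwrite("pics/y.png",S["pixels"])
s=bot.sense();e=s["ee_pos"];print(proj(S,[e-[0,0,.072],[.503,-.2855,.031],e-[0,0,.094]]))
g=cv2.cvtColor(S["pixels"],6)
print("     ",*[f"{u:3d}" for u in range(264,298)])
for v in range(284,324): print(v,":",*[f"{x:3d}" for x in g[v,264:298]])
E
```

```text
time: 13.62
ee_pos: [0.5027, -0.2828, 0.1246]
orientation: [[0.11, 0.994, -0.002], [0.994, -0.11, 0.002], [0.002, -0.003, -1.0]]
contact_force: [1.2, 0.3, -0.2]
grip_width: 0.0195
grip_force: 11.2
[[278.5709 297.0101]
 [278.6186 308.4228]
 [279.1953 307.3126]]
      264 265 266 267 268 269 270 271 272 273 274 275 276 277 278 279 280 281 282 283 284 285 286 287 288 289 290 291 292 293 294 295 296 297
284 : 139 140 140 136 116  72  39  43  39  50  78  87  73  55  47  67  85  98 127 130 127 130 132 133 131 131 129 134 169 193 193 194 183 152
285 : 138 137 138 130  98  61  45  39  40  48  73  87  76  58  52  71  83  90 116 123 128 128 128 130 130 129 129 146 175 188 191 182 152 110
286 : 140 140 139 121  77  50  50  41  38  48  76  97  76  62  46  71  83  82 102 114 120 126 129 131 131 131 131 161 182 177 167 149 113 100
287 : 141 140 133 103  61  45  53  46  42  48  81 102  79  59  49  69  84  83 104 115 125 132 136 138 137 139 143 155 161 145 129 114 104 100
288 : 139 139 126  82  50  47  51  45  43  49  86 114  83  63  44  64  80  86 107 121 125 130 135 135 131 131 134 135 125 119 113
[... 4282 characters left out ...]
  49  49  55  52  49  51  52  50  45  37  49  65  76  88  97  91  81  65  48  45  41  43  39  41  45  48  40  40  42  42  50  57  50
320 :  50  51  49  50  53  47  50  46  51  48  33  30  31  31  41  46  44  44  47  45  46  44  43  39  40  43  43  43  44  45  40  48  51  49
321 :  49  55  53  51  51  51  51  52  51  49  38  37  40  37  40  39  44  42  42  44  40  44  43  42  42  39  47  42  42  41  45  56  54  49
322 :  51  53  51  49  53  45  46  50  45  49  62  82 101  85  54  38  40  42  44  43  47  42  43  45  46  43  45  44  40  41  47  54  51  52
323 :  49  48  47  46  50  51  46  39  60  97 120 144 171 165 112  50  37  41  49  42  38  41  44  39  46  42  39  41  42  40  50  58  53  52
```

The tip (u≈278, lower end at v≈297) is directly above the 50 g knob (u≈279, v≈307), within about 1 mm in the same image. I open the jaws and lower them over the knob.

```bash
echo '[[0,0,0,0,0,0],[0,0.0005,0,0,0,0],[0,0,0,0,0,0],[0,0,0,0,0,0],[0,0,0,0,0,0]]' | python3 shift.py 0.0 25 | tail -2
echo '[[0,0,0.01,0,0,0],[0,0,0.008,0,0,0],[0,0,0.005,0,0,0],[0,0,0.0035,0,0,0],[0,0,0,0,0,0],[0,0,0,0,0,0]]' | python3 shift.py
```

```text
grip_width: 0.0126
grip_force: 25.7
time: 14.58
ee_pos: [0.5034, -0.2848, 0.0982]
orientation: [[0.112, 0.994, -0.001], [0.994, -0.112, 0.001], [0.001, -0.001, -1.0]]
contact_force: [0.6, -0.0, -0.5]
grip_width: 0.0126
grip_force: 25.7
```

```bash
echo '[[0.0018,0,0,0,0,0],[0,0,0,0,0,0],[0,0,0,0,0,0]]' | python3 shift.py | sed -n 2,4p
echo '[[0,0,0,0,0,0],[0,0,0,0,0,0],[0,0,0,0,0,0],[0,0,0,0,0,0]]' | python3 shift.py 0.0165 25 | tail -3
echo '[[0,0,0,0,0,0],[0,0,0,0,0,0],[0,0,0,0,0,0],[0,0,0,0,0,0]]' | python3 shift.py 0.0172 | tail -3
```

```text
ee_pos: [0.5042, -0.2834, 0.0992]
orientation: [[0.112, 0.994, 0.001], [0.994, -0.112, -0.0], [-0.0, 0.001, -1.0]]
contact_force: [-0.3, -0.6, 0.4]
contact_force: [-0.1, 0.0, -1.4]
grip_width: 0.0163
grip_force: 15.5
contact_force: [-0.8, -0.1, -0.1]
grip_width: 0.0172
grip_force: 5.8
```

```bash
echo '[[0,0,0,0,0,0],[0,0,0,0,0,0],[0,0,-0.003,0,0,0],[0,0,-0.006,0,0,0],[0,0,-0.01,0,0,0],[0,0,-0.012,0,0,0],[0,0,-0.015,0,0,0],[0,0,0,0,0,0]]' | python3 shift.py .0171
echo '[[0,0,-0.015,0,0,0],[0,0,-0.015,0,0,0],[0,0,-0.01,0,0,0],[0,0,0,0,0,0],[0,0,0,0,0,0]]' | python3 shift.py
python3 - <<'E'
from h import *
S=bot.snapshot("side");cv2.imwrite("pics/z.png",S["pixels"])
s=bot.sense();e=s["ee_pos"];p=proj(S,[e-[0,0,.072],e-[0,0,.102]]);print(p)
g=cv2.cvtColor(S["pixels"],6);u,v=p[0].astype(int)
print("     ",*[f"{x:3d}" for x in range(u-12,u+13)])
for y in range(v-8,v+22): print(y,":",*[f"{x:3d}" for x in g[y,u-12:u+13]])
E
```

```text
time: 16.17
ee_pos: [0.5058, -0.2846, 0.1487]
orientation: [[0.112, 0.994, 0.005], [0.994, -0.112, -0.003], [-0.003, 0.005, -1.0]]
contact_force: [1.1, 0.5, 0.3]
grip_width: 0.0172
grip_force: 5.8
time: 16.58
ee_pos: [0.5044, -0.2836, 0.1852]
orientation: [[0.112, 0.994, 0.001], [0.994, -0.112, -0.001], [-0.001, 0.001, -1.0]]
contact_force: [-0.2, -0.2, -1.5]
grip_width: 0.0172
grip_force: 5.9
[[276.9906 267.8076]
 [277.8915 282.9958]]
      264 265 266 267 268 269 270 271 272 273 274 275 276 277 278 279 280 281 282 283 284 285 286 287 288
259 : 138 139 139 140 139 139 131 114  85  55  37 103 137 139 137 137 125  96  80  88 122 138 139 138 138
260 : 136 136 140 139 138 137 131 111  71  35  36 102 137 139 139 137 114  78  79  92 122 138 139 138 137
261 : 139 139 138 140 138 139 130 108  70  28  39 104 138 138 137 134 105  63  73  86 119 137 137 138 140
262 : 136 138 136 137 139 137 139 121  71  23  42 105 139 139 139 129  91  48  54  68 117 139 138 136 138
263 : 137 139 136 138 137 138 138 122  65  23  60 117 149 157 159 146  99  38  29  61 115 139 138 138 138
264 : 137 137 138 138 13
[... 1925 characters left out ...]
 120 118 120 119 120 119 112 114 110 106 106 123 138 135 138 135
283 : 138 140 137 136 128  91  48  53  98 129 121 124 123 118 117 116 115 111 112 114 125 131 131 136 139
284 : 138 137 138 134 113  71  38  43  76 106 116 130 123 120 119 118 118 113 109 122 126 126 128 130 132
285 : 136 138 137 130  98  57  45  39  41  58  86 105  97  95  95  99 109 112 115 123 128 127 127 127 128
286 : 135 139 136 120  78  49  48  42  40  40  42  49  46  50  56  66  96 115 112 113 122 127 127 127 129
287 : 139 138 133 102  61  47  50  44  41  39  44  46  44  42  46  59  93 115 116 115 122 132 137 139 137
288 : 141 138 125  81  46  44  47  44  44  40  44  46  46  47  45  47  83 119 119 119 121 127 133 134 129
```

The jaws hold the knob at v≈264 and the weight hangs straight below with its underside at v≈285, clear of the case. I lift it higher and carry it to the pan.

```bash
echo '[[0,0,-0.015,0,0,0],[0,0,-0.02,0,0,0],[0.006,0.001,-0.006,0,0,0],[0.012,0.002,0,0,0,0],[0.018,0.003,0,0,0,0],[0.024,0.004,0,0,0,0],[0.026,0.005,0,0,0,0],[0.026,0.005,0,0,0,0]]' | python3 shift.py >/dev/null
echo '[[0.026,0.005,0,0,0,0],[0.026,0.005,0,0,0,0],[0.026,0.005,0,0,0,0],[0.026,0.005,0,0,0,0],[0.026,0.005,0,0,0,0],[0.026,0.005,0,0,0,0],[0.026,0.005,0,0,0,0],[0.026,0.005,0,0,0,0]]' | python3 shift.py |tail -2
echo '[[0.026,0.004,0,0,0,0],[0.026,0.004,0,0,0,0],[0.026,0.004,0,0,0,0],[0.026,0.004,0,0,0,0],[0.02,0.004,0,0,0,0],[0.014,0.003,0,0,0,0],[0.008,0.002,0,0,0,0],[0,0,0,0,0,0]]' | python3 shift.py
python3 - <<'E'
from h import *
print(local([.644,.194,.1642]))
E
```

```text
grip_width: 0.0174
grip_force: 5.9
time: 18.63
ee_pos: [0.64, 0.1726, 0.224]
orientation: [[0.109, 0.994, -0.002], [0.994, -0.109, 0.0], [0.0, -0.002, -1.0]]
contact_force: [0.1, 0.2, -1.4]
grip_width: 0.0174
grip_force: 5.9
[0.0217 0.0018 0.0598]
```

```bash
echo '[[0.01,0.001,0,0,0,0],[0.007,0.001,0,0,0,0],[0.004,0,0,0,0,0],[0,0,0,0,0,0],[0,0,0,0,0,0],[0,0,0,0,0,0]]' | python3 shift.py
python3 - <<'E'
from h import *
print(local([.644,.194,.1642]))
S=bot.snapshot("side")
s=bot.sense();e=s["ee_pos"];p=proj(S,[e-[0,0,.072],e-[0,0,.097]]);print(p)
g=cv2.cvtColor(S["pixels"],6);u,v=p[0].astype(int)
print("     ",*[f"{x:3d}" for x in range(u-12,u+13)])
for y in range(v-4,v+16): print(y,":",*[f"{x:3d}" for x in g[y,u-12:u+13]])
print(g[155,330:395].tolist())
E
```

```text
time: 19.13
ee_pos: [0.6451, 0.1904, 0.226]
orientation: [[0.113, 0.994, 0.0], [0.994, -0.113, -0.0], [-0.0, 0.0, -1.0]]
contact_force: [-0.9, -0.2, 0.0]
grip_width: 0.017
grip_force: 14.8
[ 0.0034 -0.0015  0.0618]
[[366.1908 136.9381]
 [365.7027 146.4649]]
      354 355 356 357 358 359 360 361 362 363 364 365 366 367 368 369 370 371 372 373 374 375 376 377 378
132 : 128 128 131 130 129 129 129 131 130 126  89 111 132 131  88  56 111 129 130 129 110 103 108 110 110
133 : 128 130 131 128 129 129 130 131 131  89  47 107 131 129  83  45 111 127 130 128 109 107 109 109 110
134 : 129 129 129 130 130 128 129 131 129  86  37 109 132 131  94  48 107 127 130 129 108 105 108 108 111
135 : 131 130 129 127 131 132 130 130 129  89  39 111 132 132 128  87 109 128 132 126 103  98 103 111 112
136 : 131 127 128 128 129 131 129 130 129  87  54 110 129 132 128  91 110 129 132  93  75  87 105 111 112
137 : 130 130 132 129 132 130 130 131 130 100 111 131 132 131 128  97 114 130 129  89  69  93 106 111 112
138 : 143 149 148 148 141 137 138 146 146 143 147 146 141 138 136 135 138 142 139  98  72  92 106 11
[... 951 characters left out ...]
  79  72
148 :  30  47  42  32  35  34  29  36  33  33  37  35  36  36  35  35  37  34  34  33  28  27  34  35  36
149 :  33  59  50  29  30  34  32  34  35  33  37  40  32  37  40  38  37  37  40  33  28  32  35  36  35
150 :  33  37  38  38  30  28  35  29  34  35  34  36  40  37  39  39  38  39  39  29  33  31  36  33  34
151 :  40  41  32  24  28  29  26  25  33  37  35  39  36  34  42  39  36  41  36  29  34  29  36  37  40
[31, 26, 26, 28, 34, 22, 34, 31, 28, 26, 28, 26, 24, 24, 25, 24, 30, 27, 24, 26, 26, 30, 33, 36, 35, 31, 23, 23, 25, 25, 18, 35, 32, 34, 36, 39, 39, 36, 36, 32, 30, 31, 25, 26, 33, 30, 23, 27, 21, 30, 57, 75, 80, 77, 77, 76, 79, 82, 110, 121, 121, 120, 120, 119, 119]
```

The grip force jumped to 14.8 N, and in this image the jaws are empty below v≈137. The weight slipped out during that last move, so I need to find where it is.

Run:
```python
from h import *
S=bot.snapshot("side");T=bot.snapshot("top")
cv2.imwrite("pics/sL.png",S["pixels"]);cv2.imwrite("pics/tL.png",T["pixels"])
for n,d in(("side",S),("top",T)):
    a=cv2.cvtColor(cv2.imread(f"pics/{n}0.png"),6).astype(int);b=cv2.cvtColor(d["pixels"],6).astype(int)
    m=((abs(a-b)>25)*255).astype(np.uint8)
    k,_,st,c=cv2.connectedComponentsWithStats(cv2.morphologyEx(m,cv2.MORPH_OPEN,np.ones((2,2))))
    for i in range(1,k):
        x,y,w,h,ar=st[i]
        if ar>5: print(n,x,y,w,h,ar,"now",int(b[y:y+h,x:x+w].mean()),"max",b[y:y+h,x:x+w].max())
g=cv2.cvtColor(S["pixels"],6)
print("side pan window, step 1")
print("     ",*[f"{x:3d}" for x in range(340,384)])
for y in range(144,182): print(y,":",*[f"{x:3d}" for x in g[y,340:384]])
```

```text
side 0 0 62 126 3787 now 99 max 132
side 71 0 85 116 4265 now 87 max 133
side 219 0 38 73 1775 now 128 max 133
side 343 0 57 111 3356 now 81 max 170
side 68 76 9 6 36 now 61 max 74
side 369 84 4 6 16 now 102 max 131
side 0 87 3 3 9 now 97 max 99
side 382 99 2 5 10 now 146 max 149
side 46 102 4 3 10 now 44 max 49
side 59 102 3 2 6 now 72 max 83
side 380 105 3 7 18 now 143 max 148
side 368 113 2 3 6 now 98 max 119
side 377 113 5 10 30 now 130 max 147
side 97 117 11 22 146 now 113 max 149
side 15 128 22 24 255 now 70 max 172
side 369 133 2 3 6 now 84 max 110
side 364 134 2 4 8 now 88 max 131
side 296 141 38 29 670 now 52 max 142
side 358 144 26 5 93 now 84 max 140
side 39 148 5 3 13 now 34 max 38
side 44 148 3 5 12 now 35 max 44
side 48 149 3 3 9 now 34 max 39
side 328 153 6 3 15 now 55 max 108
side 352 162 21 9 145 now 97 max 168
side 322 169 7 11 32 now 96 max 152
side 314 172 7 5 27 now 70 max 82
side 285 177 9 24 72 now 125 max 132
side 303 177 3 3 7 now 66 max 97
side 312 179 6 3 12 now 60 max 75
side 321 182 3 3 7 now 137 max 170
side 282 185 4 16 43 now 120 max 131
side 316 187 3
[... 16149 characters left out ...]
20  14  17  23  19  24  19  10  23  20  19  22  14  14  15  20  24  16  16  13  20  23  22  21  21  20  26  24  29  26  43  88 114 118 119 119 118 119 117
179 :  25  17  20  22  18  18  13  24  25   9  18  21  28  15  17  20  14  14  21  16  24  22  19  23  18  29  15  21  19  17  20  18  23  26  25  62  96 115 118 121 118 119 118 118
180 :  11  16  16  25  19  23   8  22  15  26  20  22  17  16  21  20  14  20  15  25  14  17  14  21  23  18  18  20  22  19  20  22  17  22  27  70 102 117 119 119 120 119 118 118
181 :  18  20  12  10  17  20  17  21  16  16  20  20  17  19  19  17  18  22  27  18  22  20  22  13  18  17  15  21  20  28  26  27  24  31  34  81 108 117 119 120 121 120 118 119
```

A knob-shaped bright spot (knob at about (366,163.5), body below it) shows inside the shield in the side image. I'll work out where that is in the balance's frame.

Run:
```python
from h import *
S=bot.snapshot("side")
O=np.array([.586,.2005]);X=np.array([.9936,-.1132]);Y=np.array([.1132,.9936])
for z in(.06,.07,.08,.088,.096,.103,.13):
    w=at(S,(366-.5,163.5),z);print(z,w,((w[:2]-O)@X).round(4),((w[:2]-O)@Y).round(4))
B=lambda x,y,z:[*(O+x*X+y*Y),z]
print("pan rim",proj(S,[B(39+40*np.cos(t),40*np.sin(t),.067) for t in np.linspace(0,np.pi,7)]).round(1).tolist())
print("near wall top",proj(S,[B(29,-64,.1),B(89,-64,.1),B(29,-74,.1),B(89,-74,.1)]).round(1).tolist())
for c in((58,0),(58,-20),(58,-30),(50,-20)): print(c,proj(S,[B(c[0]/1e3,c[1]/1e3,z) for z in(.067,.087,.094,.1)]).round(1).tolist())
```

```text
0.06 [0.6485 0.2423 0.06  ] 0.0573 0.0486
0.07 [0.6477 0.2198 0.07  ] 0.0591 0.0261
0.08 [0.647  0.1972 0.08  ] 0.061 0.0037
0.088 [0.6464 0.1792 0.088 ] 0.0624 -0.0143
0.096 [0.6458 0.1612 0.096 ] 0.0639 -0.0323
0.103 [0.6453 0.1455 0.103 ] 0.0651 -0.048
0.13 [0.6433 0.0847 0.13  ] 0.0701 -0.1086
pan rim [[6242.0, 726.9], [-41738.1, 1561.1], [806.0, 111.4], [873.8, 13.4], [683.9, -11.4], [514.2, -16.8], [16.6, 140.9]]
near wall top [[205.1, -35.6], [-102.9, -19.0], [231.7, -35.5], [-54.4, -23.2]]
(58, 0) [[363.9, 168.7], [364.3, 161.4], [364.4, 158.9], [364.6, 156.7]]
(58, -20) [[363.1, 171.9], [363.5, 164.6], [363.6, 162.1], [363.7, 159.8]]
(58, -30) [[362.7, 173.6], [363.0, 166.3], [363.2, 163.7], [363.3, 161.4]]
(50, -20) [[359.9, 171.7], [360.3, 164.4], [360.4, 161.8], [360.5, 159.6]]
```

The fall most likely broke the drop rule, and I can't undo that. I'll try to recover the placement anyway, so I move the arm aside to get a clear top view.

```bash
echo '[[-0.03,0,-0.01,0,0,0],[-0.035,0,0,0,0,0],[-0.035,0,0,0,0,0],[-0.035,0,0,0,0,0],[-0.035,0,0,0,0,0],[-0.035,0,0,0,0,0],[-0.035,0,0,0,0,0],[-0.02,0,0,0,0,0]]' | python3 shift.py 0.0195 | tail -2
python3 - <<'E'
from h import *
T=bot.snapshot("top");S=bot.snapshot("side")
cv2.imwrite("pics/tM.png",T["pixels"]);cv2.imwrite("pics/sM.png",S["pixels"])
O=np.array([.586,.2005]);X=np.array([.9936,-.1132]);Y=np.array([.1132,.9936])
B=lambda x,y,z:[*(O+np.array(x)/1e3*X+y/1e3*Y),z]
print("pan c, back/left/right",proj(T,[B(39,0,.067),B(79,0,.067),B(39,40,.067),B(39,-40,.067),B(58,0,.1),B(31,0,.0715)]).round(1).tolist())
g=cv2.cvtColor(T["pixels"],6)
print("     ",*[f"{x:3d}" for x in range(190,258)])
for y in range(152,192): print(y,":",*[f"{x:3d}" for x in g[y,190:258]])
E
```

```text
grip_width: 0.0197
grip_force: 11.2
pan c, back/left/right [[222.5, 179.7], [223.4, 163.4], [205.5, 179.9], [239.6, 179.6], [219.3, 167.8], [221.9, 182.6]]
      190 191 192 193 194 195 196 197 198 199 200 201 202 203 204 205 206 207 208 209 210 211 212 213 214 215 216 217 218 219 220 221 222 223 224 225 226 227 228 229 230 231 232 233 234 235 236 237 238 239 240 241 242 243 244 245 246 247 248 249 250 251 252 253 254 255 256 257
152 : 141 137 138 137 138 135 139 135 137 137 137 138 136 138 138 136 137 139 135 138 136 136 135 135 134 134 133 133 134 135 133 133 133 136 133 133 133 133 132 131 130 127 131 131 131 129 130 128 131 128 128 128 128 130 131 129 129 128 128 128 125 126 135 145 153 154 156 162
153 : 115 111 108 108 109 105 105 106 108 110 110 109 111 109 108 106 110 109 108 108 106 102  99  96 100  96 100  98  99 100  98  98 100 102  98 100  98  98  98  97  93  94  91  93  90  91  92  91  92  94  91  94  90  92  93  95  93  93  93  89  91  98 115 138 149 156 157 158
154 :  80  75  76  73  76  76  79  75  72  74  75  76  74  70  75  71  75  74  72  73  69  67  66  69  65  64 
[... 9753 characters left out ...]
  59  57  62  57  59  58  58  57  59  58  58  58  59  57  53  54  49  41  42  39  42  40  42  45  44  41  42  36  47  41  42  45  56  82 121 154
190 :  37  42  39  35  38  38  40  43  41  41  41  44  45  45  46  42  46  49  54  56  59  58  61  60  58  57  56  56  58  58  60  60  56  56  56  57  58  60  55  57  58  57  58  59  56  57  57  54  46  45  42  46  46  45  42  45  43  40  39  38  42  40  39  45  57  82 123 155
191 :  41  35  40  42  42  40  45  45  46  47  45  43  48  41  48  46  47  50  49  58  56  58  57  59  54  59  54  57  60  58  62  59  56  59  59  58  58  58  56  57  58  57  59  57  61  54  53  50  42  45  40  42  43  42  39  42  41  45  42  42  42  44  43  52  59  83 123 155
```

Run:
```python
from h import *
S=bot.snapshot("side");T=bot.snapshot("top")
O=np.array([.586,.2005]);X=np.array([.9936,-.1132]);Y=np.array([.1132,.9936])
f=lambda w:(w.round(4),((w[:2]-O)@X).round(4),((w[:2]-O)@Y).round(4))
for z in(.067,.078,.087,.096,.1): print(z,*f(at(T,(226,168.5),z)))
w,e=tri(T,S,(226,168.5),(365.7,163.5));print("tri",*f(w),w[2],e)
B=lambda x,y,z:[*(O+np.array([x/1e3])*X+y/1e3*Y),z]
for c in((60,-8),(62,-12)):
  print(c,proj(T,[B(*c,z) for z in(.067,.087,.1)]).round(1).tolist(),proj(S,[B(*c,z) for z in(.067,.087,.1)]).round(1).tolist())
a=T["pixels"]; 
for y in range(162,176,1): print(y,[a[y,x].tolist() for x in range(222,232,4)])
g=cv2.cvtColor(S["pixels"],6)
print("     ",*[f"{x:3d}" for x in range(348,376)])
for y in range(156,172): print(y,":",*[f"{x:3d}" for x in g[y,348:376]])
```

```text
0.067 [0.6512 0.1862 0.067 ] 0.0664 -0.0068
0.078 [0.6475 0.1838 0.078 ] 0.063 -0.0096
0.087 [0.6445 0.1818 0.087 ] 0.0602 -0.0119
0.096 [0.6415 0.1799 0.096 ] 0.0575 -0.0142
0.1 [0.6401 0.179  0.1   ] 0.0562 -0.0153
tri [0.6459 0.1822 0.0862] 0.0616 -0.0114 0.08624340848127235 0.002275502916835756
(60, -8) [[226.4, 171.1], [224.3, 168.6], [222.9, 166.9]] [[364.4, 170.0], [364.8, 162.8], [365.0, 158.0]]
(62, -12) [[228.1, 170.3], [226.1, 167.8], [224.7, 166.1]] [[365.0, 170.8], [365.4, 163.5], [365.7, 158.7]]
162 [[67, 71, 75], [52, 58, 62], [54, 58, 64]]
163 [[82, 86, 93], [72, 77, 85], [69, 76, 83]]
164 [[95, 103, 109], [98, 106, 112], [99, 107, 112]]
165 [[129, 137, 143], [143, 152, 157], [133, 142, 147]]
166 [[162, 172, 177], [174, 186, 191], [162, 169, 175]]
167 [[180, 191, 195], [195, 206, 213], [175, 184, 190]]
168 [[182, 193, 198], [202, 213, 217], [180, 189, 196]]
169 [[177, 188, 194], [202, 215, 218], [180, 189, 193]]
170 [[171, 181, 185], [192, 205, 211], [171, 183, 186]]
171 [[168, 177, 182], [177, 188, 193], [157, 165, 172]]
172 [[167, 180, 185], [150, 159, 163], [140, 1
[... 1483 characters left out ...]
41  50  64  70  82 107 119 116  94 121 150 158 157 138 123 119 113 111 107 126 140 129  91  53  38  40  39  42
167 :  45  51  64  72  74  84  86  90  82 118 146 156 155 136 117 115 116 118 119 123 134 134 125  87  44  41  41  47
168 :  57  70  72  68  60  54  57  77  77  97 114 129 127 114 100 105 111 114 113 112 114 138 158 120  54  43  45  49
169 :  46  46  58  64  49  32  41  92  83  54  53  60  53  44  43  42  49  52  63  70  77  91 113  86  46  34  30  39
170 :  34  34  53  68  54  32  41  78  71  47  37  42  38  34  30  31  32  28  34  37  38  45  48  37  25  22  20  22
171 :  25  34  56  69  57  43  45  76  70  47  38  43  35  28  34  33  31  27  33  34  36  39  32  22  21  19  22  15
```

The triangulated top of the object is at z≈0.086, so the weight lies on its side on the pan. Its body is near balance (60,-12) mm and the knob seems to point left, near (60,+7). I'll try to grip the knob again, lift until the weight swings upright, and set it down.

```bash
python3 - <<'E'
from h import *
print(bot.sense()["ee_pos"],local([.6464,.2007,.200]))
E
echo '[[0.02,0,0,0,0,0],[0.035,0,0,0,0,0],[0.035,0,0,0,0,0],[0.035,0,0,0,0,0],[0.035,0,0,0,0,0],[0.035,0,0,0,0,0],[0.035,0,0,0,0,0],[0.02,0,0,0,0,0]]' | python3 shift.py | sed -n 2p
echo '[[0.008,0,0,0,0,0],[0,0,0,0,0,0],[0,0,0,0,0,0]]' | python3 shift.py .0 25 | tail -2
python3 - <<'E'
from h import *
print(bot.sense()["ee_pos"],local([.6464,.2007,.141]))
E
```

```text
[ 0.6157 -0.068   0.2359] [ 0.2704 -0.0001  0.0361]
ee_pos: [0.6431, 0.1867, 0.2357]
grip_width: 0.013
grip_force: 25.7
[0.6445 0.1892 0.2357] [0.0117 0.0006 0.0947]
```

```bash
echo '[[0.0117,0.0006,0,0,0,0],[0,0,0.03,0,0,0],[0,0,0.03,0,0,0],[0,0,0.015,0,0,0],[0,0,0.008,0,0,0],[0,0,0,0,0,0],[0,0,0,0,0,0]]' | python3 shift.py | sed -n 1,4p
echo '[[0,0,0.004,0,0,0],[0,0,0.003,0,0,0],[0,0,0.003,0,0,0],[0,0,0,0,0,0],[0,0,0,0,0,0]]' | python3 shift.py | sed -n 1,4p
python3 - <<'E'
from h import *
print(bot.sense()["ee_pos"],local([.6464,.2007,.141]))
E
```

```text
time: 21.7
ee_pos: [0.647, 0.1999, 0.1534]
orientation: [[0.113, 0.994, 0.0], [0.994, -0.113, 0.0], [0.0, 0.0, -1.0]]
contact_force: [0.6, -0.2, 0.2]
time: 22.12
ee_pos: [0.6467, 0.2005, 0.1429]
orientation: [[0.112, 0.994, 0.0], [0.994, -0.112, 0.0], [0.0, 0.0, -1.0]]
contact_force: [0.4, -0.0, 0.2]
[0.6467 0.2005 0.1429] [ 0.0002 -0.0003  0.0019]
```

```bash
echo '[[0,0,0.001,0,0,0],[0,0,0,0,0,0],[0,0,0,0,0,0],[0,0,0,0,0,0]]' | python3 shift.py .016 | tail -2
echo '[[0,0,0,0,0,0],[0,0,0,0,0,0],[0,0,0,0,0,0],[0,0,0,0,0,0]]' | python3 shift.py .0172| tail -2
```

```text
grip_width: 0.0161
grip_force: 16.0
grip_width: 0.0171
grip_force: 3.1
```

The jaws have caught something of knob width: 3.1 N at an opening of 0.0171, against 15 N with empty jaws. I lift gently and check.

```bash
echo '[[0,0,0,0,0,0],[0,0,-0.002,0,0,0],[0,0,-0.004,0,0,0],[0,0,-0.005,0,0,0],[0,0,-0.005,0,0,0],[0,0,-0.006,0,0,0],[0,0,-0.006,0,0,0],[0,0,-0.006,0,0,0]]' | python3 shift.py .0171| tail -2
echo '[[0,0,-0.005,0,0,0],[0,0,-0.003,0,0,0],[0,0,0,0,0,0],[0,0,0,0,0,0],[0,0,0,0,0,0],[0,0,0,0,0,0]]' | python3 shift.py
python3 - <<'E'
from h import *
S=bot.snapshot("side");e=bot.sense()["ee_pos"]
p=proj(S,[e-[0,0,.072],e-[0,0,.105]]);print(p)
g=cv2.cvtColor(S["pixels"],6);u,v=p[0].astype(int)
print("     ",*[f"{x:3d}" for x in range(u-13,u+13)])
for y in range(v-8,v+20): print(y,":",*[f"{x:3d}" for x in g[y,u-13:u+13]])
E
```

```text
grip_width: 0.0171
grip_force: 6.8
time: 23.95
ee_pos: [0.6464, 0.2004, 0.1833]
orientation: [[0.112, 0.994, -0.001], [0.994, -0.112, -0.0], [-0.0, -0.001, -1.0]]
contact_force: [-0.1, 0.0, -0.8]
grip_width: 0.0169
grip_force: 6.8
[[365.8495 151.5788]
 [365.2224 163.6038]]
      352 353 354 355 356 357 358 359 360 361 362 363 364 365 366 367 368 369 370 371 372 373 374 375 376 377
143 :  41  42  45  46  46  73 105 128 140 139 139 107 121 137 139 138 138 138 137 138 137 102  89 103 108 112
144 :  38  41  40  39  42  64  98 118 133 136 126 106 119 134 136 137 140 126 120 122 116  90  81  98 108 113
145 :  37  40  32  38  52  70  89  98 117 129 121  92  96 124 129 129 129 110 111 126 121  92  86 102 109 112
146 :  31  27  25  32  49  52  37  43  44  57  58  45  43  63  73  76  71  78 100 115 118  90  85 101 109 111
147 :  26  26  28  30  45  43  33  34  32  31  39  31  23  37  44  40  35  68  65  50  49  41  35  42  67  78
148 :  34  32  26  41  46  33  32  38  34  36  31  24  44  72  91  88  59  29  36  32  39  35  30  33  37  39
149 :  28  21  32  57  51  30  33  26  35  37  29  30  8
[... 1663 characters left out ...]
  66  44  36  43  45  41  48  47  50  43
165 :  78 109 123 126 126 137 150 155 156 159 157 157 159 158 157 156 130  82  47  40  39  40  37  39  57  59
166 :  85 105 118 120 106 122 148 156 154 154 156 154 158 159 159 161 158 135  89  48  36  38  43  41  37  49
167 :  75  80  85  85  82 118 146 153 154 154 154 156 159 159 159 159 161 161 142  92  41  37  38  44  51  50
168 :  47  54  54  54  55  95 114 124 134 131 128 144 152 152 151 155 153 156 163 124  56  33  39  50  46  56
169 :  26  32  31  25  28  47  50  56  57  53  50  61  68  70  83  91  95 106 121  92  44  36  32  37  38  54
170 :  34  35  31  30  37  41  41  39  32  28  28  26  27  29  34  43  44  47  52  34  12  25  20  24  29  52
```

The weight now hangs upright in the jaws: knob at (366,149.5), body spanning u 362–370 and v 153–162. I centre it behind the tablet and lower it slowly onto the pan.

```bash
echo '[[-0.002,-0.0005,0,0,0,0],[-0.003,-0.001,0.002,0,0,0],[-0.001,-0.0005,0.003,0,0,0],[0,0,0.004,0,0,0],[0,0,0.003,0,0,0],[0,0,0.002,0,0,0],[0,0,0,0,0,0],[0,0,0,0,0,0]]' | python3 shift.py | sed -n '2p;4,6p'
echo '[[0,0,0.001,0,0,0],[0,0,0.001,0,0,0],[0,0,0.001,0,0,0],[0,0,0.001,0,0,0],[0,0,0,0,0,0],[0,0,0,0,0,0]]' | python3 shift.py | sed -n '2p;4,6p'
echo '[[0,0,0.0007,0,0,0],[0,0,0.0007,0,0,0],[0,0,0,0,0,0],[0,0,0,0,0,0]]' | python3 shift.py | sed -n '2p;4,6p'
```

```text
ee_pos: [0.6439, 0.1947, 0.1695]
contact_force: [0.9, 0.1, -0.2]
grip_width: 0.017
grip_force: 6.8
ee_pos: [0.644, 0.1947, 0.1658]
contact_force: [0.7, 0.1, -0.8]
grip_width: 0.0172
grip_force: 6.8
ee_pos: [0.6442, 0.1948, 0.1646]
contact_force: [0.1, 0.0, -0.8]
grip_width: 0.0171
grip_force: 6.7
```

```bash
for i in 1 2 ; do :; done
echo '[[0,0,0.0006,0,0,0],[0,0,0.0006,0,0,0],[0,0,0,0,0,0],[0,0,0,0,0,0]]' | python3 shift.py | sed -n '2p;4,6p'
python3 - <<'E'
from h import *
S=bot.snapshot("side");e=bot.sense()["ee_pos"]
p=proj(S,[e-[0,0,.072]]);print(p)
g=cv2.cvtColor(S["pixels"],6)
print("     ",*[f"{x:3d}" for x in range(352,374)])
for y in range(150,170): print(y,":",*[f"{x:3d}" for x in g[y,352:374]])
E
```

```text
ee_pos: [0.6443, 0.1948, 0.1636]
contact_force: [-0.6, -0.1, 2.3]
grip_width: 0.0176
grip_force: 6.2
[[364.6621 159.6423]]
      352 353 354 355 356 357 358 359 360 361 362 363 364 365 366 367 368 369 370 371 372 373
150 :  22  27  24  41  39  30  30  29  35  34  63  54  37  36  34  38  56  51  38  38  40  29
151 :  28  30  43  43  31  31  27  27  23  40  57  51  34  34  32  38  61  59  39  43  35  26
152 :  24  27  59  52  31  31  25  27  23  36  58  50  43  39  37  43  75  66  43  41  33  36
153 :  27  30  38  33  27  29  29  27  31  42  53  45  31  31  37  42  73  70  45  33  30  29
154 :  26  32  39  31  25  25  26  24  26  41  47  30  33  35  39  39  67  70  38  32  25  28
155 :  24  33  32  29  29  34  30  16  27  16  25  32  43  59  51  30  37  45  31  30  30  34
156 :  32  47  38  25  30  22  26  30  25  26  28  54  93 122 109  66  18  28  35  28  26  27
157 :  40  42  37  26  29  31  31  30  24  28  34  98 137 163 154 105  39  30  24  29  29  26
158 :  40  44  29  28  35  30  29  33  30  21  36  91 120 132 122  83  33  27  32  25  31  23
159 :  47  45  39  35  38  33  39  36
[... 296 characters left out ...]
11 114 116 114 104 100  72  39  35  38  34
163 :  91 109 138 155 155 156 157 157 144 114 106 113 108 105 104 105 102  74  46  42  47  47
164 :  79 106 124 133 141 151 158 158 147 115 105 114 116 114 113 110 104  71  44  41  46  45
165 :  75 110 125 126 129 140 150 155 144 110  95 100 111 117 113 109  99  74  45  35  37  36
166 :  83 107 121 116 106 121 149 155 135 102  91  99 104 111 112 105 101 108  88  49  38  40
167 :  77  84  82  83  85 118 145 154 132 101  91  99 106 107 108 104 112 146 139  89  39  32
168 :  49  58  52  50  55  95 114 126 107  75  78  90 102 103 103 101 109 141 161 119  53  38
169 :  25  32  27  30  30  45  54  51  42  32  37  42  46  47  60  63  79 102 116  89  46  33
```

The contact force rose to +2.3 N, so the weight is on the pan. Its knob (365,157) is straight above its body, so it stands upright. I release it and lift clear.

```bash
echo '[[0,0,0,0,0,0],[0,0,0,0,0,0],[0,0,0,0,0,0]]' | python3 shift.py .0165 | tail -2
echo '[[0,0,0,0,0,0],[0,0,0,0,0,0],[0,0,0,0,0,0],[0,0,0,0,0,0]]' | python3 shift.py 0 25| sed -n '2p;4,6p'
echo '[[0,0,-0.004,0,0,0],[0,0,-0.006,0,0,0],[0,0,-0.01,0,0,0],[0,0,-0.015,0,0,0],[0,0,-0.015,0,0,0],[0,0,0,0,0,0]]' | python3 shift.py | sed -n '2p;4,6p'
python3 - <<'E'
from h import *
S=bot.snapshot("side")
g=cv2.cvtColor(S["pixels"],6)
print("     ",*[f"{x:3d}" for x in range(352,374)])
for y in range(152,170): print(y,":",*[f"{x:3d}" for x in g[y,352:374]])
E
```

```text
grip_width: 0.0164
grip_force: 13.3
ee_pos: [0.6439, 0.1946, 0.163]
contact_force: [-0.2, 0.1, -0.9]
grip_width: 0.0129
grip_force: 26.7
ee_pos: [0.646, 0.1951, 0.2179]
contact_force: [1.2, 0.7, -0.1]
grip_width: 0.0131
grip_force: 26.7
      352 353 354 355 356 357 358 359 360 361 362 363 364 365 366 367 368 369 370 371 372 373
152 :  30  32  58  49  30  32  21  33  29  26  29  28  39  33  37  38  36  40  35  41  36  26
153 :  26  30  38  32  26  25  21  26  31  28  34  37  39  32  34  36  36  40  33  29  32  28
154 :  29  32  37  34  22  23  28  27  28  23  35  35  33  37  33  36  38  39  34  29  27  25
155 :  30  37  31  27  28  30  27  28  26  28  32  38  46  60  53  41  38  36  32  28  32  27
156 :  28  45  40  28  29  25  30  22  28  30  40  64  94 125 110  68  38  33  24  29  29  31
157 :  40  42  37  28  25  22  31  31  30  30  53  99 135 156 149 109  60  32  32  28  24  32
158 :  40  35  32  26  30  29  33  24  23  31  39  92 121 131 120  83  45  30  30  30  21  28
159 :  48  46  38  38  35  34  40  36  33  52  72  94  97  98  91  79  56  36  22  22  28  28
160 :  44  42  39
[... 222 characters left out ...]
14 112 114 114 119 112  77  43  35  37  37
163 :  87 104 135 153 153 154 156 157 144 111 104 113 106 103 103 107  99  76  48  44  44  44
164 :  79 107 122 130 142 150 155 157 146 114 102 114 114 115 113 109 101  70  43  36  42  42
165 :  78 107 123 125 128 139 151 155 144 111  91 101 111 116 114 107  99  72  40  40  44  35
166 :  80 106 118 119 105 122 147 154 135 101  93  96 104 110 110 103 101 107  81  49  38  40
167 :  73  80  85  81  82 117 146 155 131  97  92  99 103 106 108 105 114 147 141  88  36  37
168 :  43  53  45  51  57  93 110 125 106  76  76  87  99 101 106  99 109 142 160 118  54  33
169 :  28  33  32  27  32  44  52  57  44  29  34  41  45  47  57  65  76 100 117  86  42  35
```

The weight stands upright and did not move when released. Now I push the lid shut, with the tips against its front edge.

```bash
echo '[[0,-0.015,0,0,0,0],[0,-0.03,0,0,0,0],[0,-0.033,0,0,0,0],[0,-0.033,0,0,0,0],[0,-0.033,0,0,0,0],[0,-0.024,0,0,0,0],[0,-0.01,0,0,0,0],[0,0,0,0,0,0]]' | python3 shift.py .0195 | sed -n '2p;6p'
python3 - <<'E'
from h import *
print(local([.4688,.2139,.166]))
S=bot.snapshot("side")
g=cv2.cvtColor(S["pixels"],6)
for v in(158,160,163): print(v,g[v,285:310].tolist())
O=np.array([.586,.2005]);X=np.array([.9936,-.1132]);Y=np.array([.1132,.9936])
w=at(S,(294.2,163),.103);print((w[:2]-O)@X,(w[:2]-O)@Y)
E
```

```text
ee_pos: [0.4648, 0.2148, 0.2131]
grip_force: 11.2
[-0.0004  0.0041  0.0471]
158 [92, 93, 98, 91, 88, 89, 87, 87, 84, 80, 76, 77, 67, 39, 35, 34, 37, 39, 46, 42, 41, 44, 44, 43, 45]
160 [120, 120, 120, 119, 118, 116, 117, 117, 116, 118, 120, 94, 48, 41, 46, 40, 41, 43, 46, 42, 44, 42, 45, 41, 41]
163 [118, 117, 118, 117, 116, 119, 119, 118, 117, 91, 56, 45, 44, 45, 44, 46, 46, 42, 42, 44, 45, 44, 46, 44, 46]
-0.1035194185741764 -0.07883729910929467
```

```bash
echo '[[0,0,0.02,0,0,0],[0,0,0.018,0,0,0],[0,0,0.009,0,0,0],[0,0,0,0,0,0],[0,0.006,0,0,0,0],[0,0.008,0,0,0,0],[0,0.008,0,0,0,0],[0,0.008,0,0,0,0]]' | python3 shift.py | sed -n '2p;4p;6p'
echo '[[0,0.009,0,0,0,0],[0,0.009,0,0,0,0],[0,0.009,0,0,0,0],[0,0.009,0,0,0,0],[0,0.008,0,0,0,0],[0,0.006,0,0,0,0],[0,0.003,0,0,0,0],[0,0,0,0,0,0]]' | python3 shift.py | sed -n '2p;4p;6p'
python3 - <<'E'
from h import *
e=bot.sense()["ee_pos"];O=np.array([.586,.2005]);X=np.array([.9936,-.1132]);print((e[:2]-O)@X)
E
```

```text
ee_pos: [0.4989, 0.2114, 0.1671]
contact_force: [0.1, 0.5, 0.3]
grip_force: 12.0
ee_pos: [0.549, 0.2053, 0.1657]
contact_force: [-3.7, 0.4, -0.7]
grip_force: 14.0
-0.03733398627399413
```

```bash
echo '[[0,0.001,0,0,0,0],[0,0.0005,0,0,0,0],[0,0,0,0,0,0]]' | python3 shift.py | sed -n '2p;4p;6p'
python3 - <<'E'
from h import *
S=bot.snapshot("side");g=cv2.cvtColor(S["pixels"],6)
a=cv2.cvtColor(cv2.imread("pics/side0.png"),6)
for v in(160,163): print(v,g[v,310:345].tolist(),a[v,310:345].tolist())
for v in(156,165): print(v,g[v,365:395].tolist(),a[v,365:395].tolist())
E
```

```text
ee_pos: [0.5497, 0.2053, 0.1658]
contact_force: [-5.3, 0.6, 0.6]
grip_force: 17.4
160 [118, 118, 117, 120, 117, 116, 118, 117, 117, 119, 123, 119, 116, 116, 120, 103, 66, 42, 36, 39, 37, 30, 26, 30, 32, 30, 24, 26, 23, 28, 31, 31, 34, 29, 29] [117, 114, 114, 114, 112, 116, 114, 114, 115, 118, 116, 117, 114, 94, 61, 45, 38, 43, 35, 36, 39, 33, 23, 31, 24, 28, 24, 27, 25, 30, 23, 27, 32, 26, 30]
163 [128, 120, 114, 100, 88, 86, 82, 80, 76, 69, 71, 75, 73, 73, 57, 42, 33, 38, 41, 43, 29, 27, 31, 32, 30, 23, 23, 25, 30, 32, 29, 29, 30, 30, 37] [124, 114, 110, 99, 82, 81, 77, 76, 71, 73, 68, 71, 62, 46, 41, 29, 26, 39, 47, 39, 29, 28, 21, 31, 31, 26, 21, 22, 21, 32, 31, 30, 25, 29, 36]
156 [42, 51, 43, 36, 29, 27, 26, 29, 18, 25, 26, 29, 23, 23, 26, 37, 39, 52, 71, 79, 76, 81, 84, 109, 117, 121, 123, 120, 120, 118] [33, 33, 28, 26, 28, 28, 29, 29, 25, 27, 27, 23, 26, 23, 26, 57, 83, 88, 85, 87, 84, 85, 93, 117, 128, 128, 127, 126, 127, 127]
165 [42, 47, 45, 44, 36, 36, 33, 33, 31, 33, 34, 33, 36, 37, 44, 53, 70, 85, 119, 129, 128, 131, 129, 128, 129, 131, 132, 131, 128, 129] [46, 48, 46, 43, 36, 28, 30, 31, 27, 30, 34, 33, 41, 51, 70, 83, 84, 87, 115, 125, 127, 125, 127, 124, 125, 127, 129, 126, 128, 124]
```

```bash
echo '[[0,-0.006,0,0,0,0],[0,-0.01,0,0,0,0],[0,-0.015,-0.02,0,0,0],[0,-0.005,-0.03,0,0,0],[0,0,0,0,0,0],[0,0,0,0,0,0]]' | python3 shift.py | sed -n '2,4p;6p'
python3 - <<'E'
from h import *
S=bot.snapshot("side");e=bot.sense()["ee_pos"]
O=np.array([.586,.2005]);X=np.array([.9936,-.1132])
a=at(S,(294.3,163),.103);b=at(S,(324.4,163),.103);print("lid travel",(b-a)[:2]@X)
p=proj(S,[e,e-[0,0,.072]]);print(p)
g=cv2.cvtColor(S["pixels"],6);u,v=p[0].astype(int)
print("     ",*[f"{x:3d}" for x in range(u-10,u+12)])
for y in range(v-2,v+38): print(y,":",*[f"{x:3d}" for x in g[y,u-10:u+12]])
E
```

```text
ee_pos: [0.5179, 0.2098, 0.2191]
orientation: [[0.112, 0.994, 0.008], [0.994, -0.112, 0.001], [0.002, 0.008, -1.0]]
contact_force: [0.3, 0.2, -0.8]
grip_force: 11.2
lid travel 0.07099579371457151
[[314.6226 108.0332]
 [314.7558 135.8624]]
      304 305 306 307 308 309 310 311 312 313 314 315 316 317 318 319 320 321 322 323 324 325
106 : 128 127 129 129 114  90  54  44  72 108 128 130 131 129 102  86  99  84  71 104 127 131
107 : 126 127 129 127 111  79  64  96 106  90 109 126 130 125  97  79  87  80 104 127 128 128
108 : 127 127 127 129 126 123 123 123 104  87 110 128 128 110 103  92  58  63 106 130 129 127
109 : 127 128 127 129 128 130 130 129 125 111 115 128 125 100 110 126 124 124 129 129 128 126
110 : 127 127 126 129 129 127 128 127 128 109  82 107 106 107 125 129 129 128 128 129 125 129
111 : 128 127 126 128 130 128 129 128 128 126 110 115 109 117 131 129 128 127 129 129 127 129
112 : 126 126 125 127 125 124 126 128 125 125 104 105 100 111 128 127 126 127 129 127 129 126
113 : 126 128 127 128 124 126 127 125 128 127 125 113 112 125 127 130 126 129 128 129 128 127
114 : 127 129 1
[... 2292 characters left out ...]
38 138 138 137 141 139 139 139 139 140 138
139 : 135 135 135 135 135 134 134 134 136 135 135 133 136 136 134 135 133 134 135 136 135 136
140 : 128 130 133 134 133 134 134 134 133 133 133 136 132 134 134 136 137 135 134 133 131 135
141 :  89 115 135 135 133 137 131 134 132 132 133 133 132 133 132 130 129 129 133 136 135 136
142 : 109 109 120 120 123 122 120 116 115 115 113 118 122 125 111  92  88  90 121 137 140 135
143 :  94 108 115 110 112 116 123 125 125 127 125 128 129 129 126 127 128 132 135 137 132 131
144 :  83  89  95 106 110 118 125 129 128 126 127 127 128 130 127 124 140 159 163 150 127 109
145 :  84  84  84 114 125 115 114 122 125 127 129 126 128 127 119 107 131 166 169 141 112 105
```

The lid stopped hard: the force rose to 5.3 N against about 0.5 N of friction, so it is shut. The forceps still hang straight, with tips at (316,135). Next I take them back to the stand.

```bash
echo '[[-0.015,-0.001,0,0,0,0],[-0.03,-0.002,0,0,0,0],[-0.033,-0.002,0,0,0,0],[-0.033,-0.002,0,0,0,0],[-0.033,-0.002,0,0,0,0],[-0.033,-0.002,0,0,0,0],[-0.03,-0.001,0,0,0,0],[-0.015,-0.001,0,0,0,0]]' | python3 shift.py | sed -n '2p'
echo '[[-0.006,0,0,0,0,0],[0,0,0,0,0,3.5],[0,0,0,0,0,0],[0,0,0,0,0,0]]' | python3 shift.py | sed -n '2,3p;6p'
python3 - <<'E'
from h import *
print(local([.4795,-.0157,.150]))
E
```

```text
ee_pos: [0.4762, -0.0137, 0.2151]
ee_pos: [0.4766, -0.0158, 0.2156]
orientation: [[0.171, 0.985, -0.001], [0.985, -0.171, 0.0], [0.0, -0.001, -1.0]]
grip_force: 11.2
[0.0006 0.0029 0.0656]
```

```bash
echo '[[0.0006,0.003,0.02,0,0,0],[0,0,0.03,0,0,0],[0,0,0.02,0,0,0],[0,0,0.015,0,0,0],[0,0,0.01,0,0,0],[0,0,0,0,0,0],[0,0,0,0,0,0]]' | python3 shift.py | sed -n '2p;4p;6p'
echo '[[0,0,0.012,0,0,0],[0,0,0.01,0,0,0],[0,0,0.006,0,0,0],[0,0,0,0,0,0],[0,0,0,0,0,0]]' | python3 shift.py | sed -n '2p;4p;6p'
```

```text
ee_pos: [0.4794, -0.0152, 0.1207]
contact_force: [0.5, -0.1, 0.5]
grip_force: 11.2
ee_pos: [0.4803, -0.0157, 0.0937]
contact_force: [1.4, -0.2, 0.7]
grip_force: 10.5
```

```bash
echo '[[0,0,0.006,0,0,0],[0,0,0.004,0,0,0],[0,0,0.002,0,0,0],[0,0,0,0,0,0],[0,0,0,0,0,0]]' | python3 shift.py | sed -n '2p;4p;6p'
echo '[[0,0,0.002,0,0,0],[0,0,0,0,0,0],[0,0,0,0,0,0]]' | python3 shift.py | sed -n '2p;4p;6p'
```

```text
ee_pos: [0.4799, -0.0158, 0.0811]
contact_force: [-1.1, 0.1, -1.6]
grip_force: 11.4
ee_pos: [0.4803, -0.0158, 0.0803]
contact_force: [-3.1, 0.6, 8.1]
grip_force: 14.0
```

The tips touch the stand's floor (+8 N). I release the forceps and lift away.

```bash
echo '[[0,0,0,0,0,0],[0,0,0,0,0,0],[0,0,0,0,0,0],[0,0,0,0,0,0],[0,0,0,0,0,0]]' | python3 shift.py .06 | sed -n '2p;4,6p'
echo '[[0,0,-0.02,0,0,0],[0,0,-0.035,0,0,0],[0,0,-0.035,0,0,0],[0,0,-0.035,0,0,0],[0,0,-0.03,0,0,0],[-0.03,0,0,0,0,0],[-0.035,0,0,0,0,0],[-0.035,0,0,0,0,0]]' | python3 shift.py | sed -n '2p'
echo '[[-0.035,0,0,0,0,0],[-0.03,0,0,0,0,0],[0,0,0,0,0,0],[0,0,0,0,0,0],[0,0,0,0,0,0]]' | python3 shift.py | sed -n '1,2p'
python3 - <<'E'
from h import *
S=bot.snapshot("side");T=bot.snapshot("top")
g=cv2.cvtColor(S["pixels"],6).astype(int);a=cv2.cvtColor(cv2.imread("pics/side0.png"),6).astype(int)
d=abs(g-a)[172:245,270:306];print("stand/forceps diff max,mean",d.max(),d.mean())
print(np.array([[y,282+g[y,282:294].argmin()] for y in(188,192,196)]).tolist(),g[176,280:296].tolist(),a[176,280:296].tolist(),g[194,276:298].tolist(),a[194,276:298].tolist())
t=cv2.cvtColor(T["pixels"],6)
print("     ",*[f"{x:3d}" for x in range(204,244)])
for y in range(160,192,2): print(y,":",*[f"{x:3d}" for x in t[y,204:244]])
t0=cv2.cvtColor(cv2.imread("pics/top0.png"),6)
print("lid front now/0, col 220",t[200:218,220].tolist(),t0[200:218,220].tolist(),"back",t[144:160,220].tolist(),t0[144:160,220].tolist())
E
```

```text
ee_pos: [0.48, -0.0158, 0.0791]
contact_force: [0.3, -1.4, -0.6]
grip_width: 0.0599
grip_force: 0.0
ee_pos: [0.4631, -0.1152, 0.2351]
time: 34.08
ee_pos: [0.4513, -0.1779, 0.234]
stand/forceps diff max,mean 43 7.394977168949771
[[188, 291], [192, 291], [196, 292]] [125, 124, 124, 124, 121, 114, 114, 104, 95, 106, 124, 125, 123, 123, 126, 122] [126, 125, 125, 125, 114, 103, 105, 92, 90, 116, 125, 126, 126, 126, 124, 127] [124, 124, 123, 124, 125, 122, 94, 69, 83, 108, 124, 125, 122, 112, 80, 30, 43, 117, 144, 142, 140, 134] [115, 115, 118, 115, 114, 96, 62, 64, 87, 105, 115, 117, 117, 103, 61, 19, 59, 114, 135, 132, 131, 127]
      204 205 206 207 208 209 210 211 212 213 214 215 216 217 218 219 220 221 222 223 224 225 226 227 228 229 230 231 232 233 234 235 236 237 238 239 240 241 242 243
160 :  41  37  38  41  36  40  43  36  36  35  40  41  37  39  38  35  37  39  39  37  39  36  39  39  35  33  42  40  37  41  43  38  38  34  40  39  33  39  36  41
162 :  41  43  44  36  37  38  40  42  41  36  40  38  43  37  44  43  42  39  37  44  41  37  36  40  36  38  33  36  39  38  38  43  
[... 1993 characters left out ...]
8  66  59  54  46  42  40  41
188 :  46  57  58  56  59  59  57  54  58  54  58  56  62  57  56  59  56  59  56  54  55  54  56  59  59  64  66  64  56  60  61  68  63  63  54  51  42  44  45  45
190 :  43  44  47  50  64  64  60  57  55  58  57  54  51  56  54  56  56  56  56  55  53  59  58  58  61  57  57  55  56  56  58  57  59  55  50  42  41  43  43  42
lid front now/0, col 220 [43, 39, 44, 42, 46, 52, 72, 103, 137, 161, 172, 167, 164, 164, 170, 183, 199, 189] [41, 40, 37, 35, 44, 41, 48, 53, 67, 93, 123, 143, 145, 146, 136, 139, 159, 164] back [149, 151, 149, 147, 143, 125, 92, 68, 55, 46, 37, 39, 40, 37, 31, 37] [136, 136, 136, 135, 135, 132, 123, 104, 74, 45, 34, 32, 30, 36, 36, 30]
```

The stand and forceps look as they did at the start, and the hole has moved about 2.4 px back from its starting place. Before handing in I check in numbers that the weight still stands under the smoked lid and that the lid is really shut.

Run:
```python
from h import *
I=[bot.snapshot("side") for _ in range(6)];S=I[0];g=np.mean([cv2.cvtColor(i["pixels"],6) for i in I],0)
print("     ",*[f"{x:3d}" for x in range(352,384)])
for y in range(148,172): print(y,":",*[f"{x:3.0f}" for x in g[y,352:384]])
J=[bot.snapshot("top") for _ in range(6)];T=J[0];c=np.mean([i["pixels"].astype(float) for i in J],0)
m=(c[...,2]-c[...,0]); ys,xs=np.nonzero(m[172:192,205:232]>40);print("tablet px",xs.mean()+205,ys.mean()+172,xs.min()+205,xs.max()+205,ys.min()+172,ys.max()+172)
t0=cv2.imread("pics/top0.png").astype(float);m0=t0[...,2]-t0[...,0];ys,xs=np.nonzero(m0[172:192,205:232]>40);print("tablet0",xs.mean()+205,ys.mean()+172,xs.min()+205,xs.max()+205,ys.min()+172,ys.max()+172)
X=np.array([.9936,-.1132])
h=at(T,(218,179.5),.103);tb=at(T,(222,182.8),.0715);print("hole-tablet x",(h-tb)[:2]@X)
print("lid front/back",*[at(T,p,.103)@np.r_[X,0] for p in[(220,207.2),(220,150.2)]])
print("stack tablet x",tb[:2]@X)
```

```text
352 353 354 355 356 357 358 359 360 361 362 363 364 365 366 367 368 369 370 371 372 373 374 375 376 377 378 379 380 381 382 383
148 :  35  35  34  32  32  32  29  29  29  31  29  28  30  28  30  30  30  31  30  31  31  28  30  28  31  33  32  32  33  38  50  74
149 :  55  56  54  46  40  35  32  32  36  35  30  31  32  30  29  29  29  30  30  32  31  29  29  30  32  30  29  31  30  40  49  73
150 :  29  28  32  30  33  35  40  46  59  56  41  30  26  28  31  30  31  32  32  28  29  29  29  30  32  31  32  31  31  45  51  80
151 :  31  30  32  32  34  33  34  30  32  35  36  38  35  33  33  28  30  29  28  32  31  29  28  31  32  30  30  30  33  46  59  98
152 :  36  34  37  44  46  48  51  43  32  28  29  31  32  44  39  30  32  30  30  32  29  29  29  31  31  31  32  29  35  46  60  90
153 :  24  24  27  27  23  25  41  54  47  31  27  30  30  34  35  33  29  30  30  31  30  30  30  33  30  29  31  31  35  44  57  69
154 :  28  28  28  27  27  27  28  47  43  31  29  29  30  30  32  30  29  32  30  29  30  30  31  30  29  31  30  31  37  45  66  80
155 :  34  36  38  36  38  37  41 
[... 1792 characters left out ...]
0  36  35  35  40  34  35  42  44  61 108 125 127
169 :  60  59  62  56  53  57  66  62  55  54  50  52  55  48  47  55  49  42  46  41  40  38  36  37  38  36  42  49  73 111 126 124
170 :  30  32  31  30  36  40  45  47  50  66  64  58  60  59  65  88  77  56  59  54  55  53  50  48  51  49  53  65  94 118 125 124
171 :  30  27  25  25  24  22  26  24  22  29  29  25  24  28  32  40  39  38  46  48  46  44  50  51  57  64  64  71  98 118 124 124
tablet px 221.4516129032258 182.09677419354838 219 224 179 185
tablet0 221.77142857142857 182.37142857142857 219 225 180 185
hole-tablet x -0.0006928265459376859
lid front/back 0.5259130908224491 0.6585516885189311
stack tablet x 0.5899772623701828
```

All the checks agree:
- **Weight:** it still stands, with its knob at (365,157) and body at u 361–369 seen through the smoked lid.
- **Lid:** its back edge overhangs the shield by about 2.2 px (5 mm), as it must when shut, and it hit a hard stop.
- **Forceps:** they are back in the stand.

I hand in.

```bash
python3 -c "
from bench import bot
print(bot.job_done())"
```

```text
the job is handed in; nothing more can be done
None
```

I handed the job in with the 50 g weight upright on the pan behind the tablet, the lid shut and the forceps back in their stand, but the run has probably failed: the weight slipped from the jaws over the pan and fell before I re-gripped it and set it down gently, which most likely broke the 0.3 m/s drop limit (no verdict was shown).

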